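# Unpile the toys onto their places

### The arm

A 7-joint arm with a two-finger parallel gripper is mounted at the origin on the work surface. World frame = base frame: x ahead of the robot, y to its left, z up, the work surface at z = 0. Lengths are in mm, angles in degrees, forces in N, time in s.
With the tool pointing down it reaches from about 400 to 850 mm from the base axis. Payload 10.4 kg.
Tool frame: the origin (TCP) lies at the very end of the fingers, on their centre line; the grasp point (between the pads) lies 19 mm behind it (manip.grip_point_offset is the distance from the TCP to the grasp point, in mm); z points along the fingers, y is the direction in which the jaws open and shut (so a half turn about z gives the same grasp; the last joint's range is limited). The gripper opens to 87 mm and grips with 3 to 60 N. Pads are 19 mm wide; open, the fingers measure 117 mm over their backs; the gripper's body (75 mm by 190 mm) begins 51 mm behind the grasp point.
Start: joints at [70.554, 19.034, -3.707, 83.658, 1.238, 77.344, -5.071], TCP at [194.728, -593.916, 189.076] pointing down, gripper open.
Joint ranges: [-148.97, 148.97], [-28.65, 121.19], [-84.17, 76.75], [9.2, 138.47], [-72.65, 252.65], [3.7, 117.97], [-149.18, 149.18]. Speed limits (degrees/s): [127.2, 127.2, 159.86, 159.86, 180, 180, 180].

### API

Orientations are given as [roll, pitch, yaw] about the fixed x, y, z axes, in that order (R = Rz(yaw) Ry(pitch) Rx(roll)).
In Python, from station import manip, eyes gives the robot as it stands.
- The arm moves only by the tool move_arm, never from a script. Its argument "series" is a list of rows, each a list of 7 numbers: the shift along the tool's x, y, z in mm, then the turn, a rotation vector about the tool's x, y, z in degrees, then the closure in counts, from 0 (fully open) to 255 (shut). A call has 1 to 20 rows; each row shifts and turns the commanded pose from where the row before left it, along the tool's axes as they then stand; what a row does not reach is not made up. A row lasts 1/8 s, in which the tool goes at most 62.5 mm and 10.7 degrees, less where a joint would pass 70% of its speed; a pose out of reach is approached as far as the arm can. A call is refused whole if a number of a shift passes 62.5 or a number of a turn 10.7, either way. A call with a gripper value outside its range is refused whole. The fingers move at their own pace and stop on an object; the grip force is fixed at half the most. Time passes only in rows, so rows that do not move let the fingers close. It gives the time, the measured TCP pose, the force and the opening at its end, in the units of the state.
- manip.observe(): the state, without advancing time (a new reading comes with each control period).
- eyes.read_camera(name): name is "scene" or "top" or "wrist"; returns the picture (400x640x3 uint8, blue, green, red); there is no depth.
- eyes.camera_params(name): a dict with "camera_matrix" (3x3 intrinsics, pixels), "position" and "orientation" of the camera in the world. Camera axes: x right, y down, z forward; pixel columns grow to the right and rows downward; lengths in mm; the calibration is good to about 2 mm. A picture is of the moment at which its call begins: read the wrist's pose just before it. camera_params takes no time and is no camera call; for the wrist camera it gives the pose at the moment of the call.
- manip.job_done(): hands the job in, once; it reports no verdict.
Trained networks look in the newest picture that a camera, given by its name, has taken for a name from the list of things; names that differ only in an ending like _2 or _b are one class to them, and where a whole thing is asked for, a point or a joint stands for the part that bears it (a point fixed in the world has none). Each returns a list of dicts, best first, with "score" (0 to 1); they miss things now and then, are a little off and sometimes report something else, mostly with a low value. They report only what shows in the picture. A call takes as long as a camera call. They do not tell look-alikes from the thing itself.
- eyes.find_in(camera, label): "point" ([column, row] in pixels, amid what is visible of it).
- eyes.regions_of(camera, label): "pixels" (400x640 bool, what is visible of it) and "point" ([column, row] in pixels, amid what is visible of it).
The state is a dict: "t": time; "q": joint angles; "qvel": joint speeds; "effort": joint torques, N m; "tool_pos": TCP position; "tool_rot": TCP orientation; "ft_force": force on the tool from outside, world axes, zero at the start; "torque": the same for the moment, N m; "finger_gap": opening from 0.0 (shut) to 1.0 (fully open).
Only numpy, scipy, OpenCV 4.12 (cv2) and the standard library are available. Lean on these libraries where they do the work, as an engineer would, in place of code of your own. Each camera call takes 0.05 s, during which the arm holds its last target.

### The job

Take the two piles of toys apart from the top, one toy at a time, and set each straight on its own place: the teal ring flat over the teal peg, the steel bell ball in the hollow of the grey block, the orange spinning top point down and upright in the orange collar, the maple cube flat inside the dark square tray, and the kaleidoscope upright inside the round violet tray. Let no toy tip over, and do not drop or lay the ring, the ball or the spinning top on the table.

Things in the scene. Friction and masses are not known exactly. Their poses are not given: they have to be found in the camera images.
- rattle_cube: maple rattle cube, 58 x 58 x 58 mm, with a dark round porthole on each side and a round hollow (34 mm wide, 16 mm deep) in its top. At the bottom of one of the two piles, standing on the table. Origin: centre of its underside; z up, x and y square to its sides.
- kaleidoscope: squat kaleidoscope standing upright, 58 mm tall: a violet foot flange 72 mm across and 10 mm thick, above it a clear acrylic barrel 52 mm across with coloured strips, with a round hollow (34 mm wide, 16 mm deep) in its top. At the bottom of the other pile, standing on the table. Origin: centre of its underside; z up.
- teether_ring: hard silicone teether ring, teal, lying flat: 60 mm outside, hole 32 mm, 14 mm thick. It lies on top of the cube or of the kaleidoscope (which one varies), with the spinning top standing in its hole. Origin: centre of its underside; z along its axis, up.
- spinning_top: orange spinning top, 66 mm tall, upright with the point down in the hole of the ring: from the point the cone widens to a rim 46 mm across between 26 and 34 mm above the point; above it, from 40 to 66 mm, a straight stem 14 mm across. Origin: at the point; z up along the stem.
- bell_ball: stainless steel bell ball, 46 mm across, with a dark cross slot. It sits in the top hollow of the cube or kaleidoscope, whichever does not carry the ring; its centre is then 16 mm above the rim of the hollow. Origin: its centre.
- ring_place: the ring's place, fixed: white plate 80 x 80 mm, 8 mm thick, with a teal upright peg 16 mm across standing 22 mm above the plate in its middle. Origin: centre of its underside, on the table.
- ball_place: the ball's place, fixed: grey block 80 x 80 mm, 18 mm high, with a round hollow 32 mm wide and 13 mm deep in the middle of its top; the seated ball's centre is about 35 mm above the table. Origin: centre of its underside, on the table.
- top_place: the spinning top's place, fixed: white plate 80 x 80 mm, 6 mm thick, with an orange collar on it, 54 mm outside, 32 mm hole, its upper rim 26 mm above the table. The top stands upright in the hole with its cone on the collar, its point then about 10 mm above the table. Origin: centre of its underside, on the table.
- cube_place: the cube's place, fixed: square dark wood tray, 82 x 82 mm outside, 74 x 74 mm inside, rim 10 mm high, floor 4 mm above the table. Origin: centre of its underside, on the table; x and y square to its sides.
- kaleidoscope_place: the kaleidoscope's place, fixed: round violet tray, 100 mm outside, 92 mm inside, rim 10 mm high, floor 4 mm above the table. Origin: centre of its underside, on the table.
Things that resemble listed ones, but are neither listed nor needed, are in the scene too. What is shaped like the kaleidoscope but yellow is not meant. Leave any red look-alike of the teether_ring alone.

How it is judged (in metres and radians):
At the end, for the whole second after the job is handed in: All five toys at rest and released, seated on their own places: ring flat over the peg (within 12 mm), ball in its hollow (8 mm), top upright in the collar (8 mm, 0.2 rad), cube flat in the square tray (12 mm), kaleidoscope upright in the round tray (14 mm); heights within 3 to 5 mm (horizontal distance between teether_ring and ring_place below 0.012 m and z of teether_ring in the frame of ring_place between 0.004 and 0.012 m and linear speed of each of teether_ring, bell_ball, spinning_top, rattle_cube, kaleidoscope below 0.02 m/s and angle between teether_ring's own z axis and vertical below 0.12 rad and horizontal distance between bell_ball and ball_place below 0.008 m and z of bell_ball in the frame of ball_place between 0.0305 and 0.0385 m and horizontal distance between spinning_top and top_place below 0.008 m and z of spinning_top in the frame of top_place between 0.0045 and 0.0145 m and angle between spinning_top's own z axis and vertical below 0.2 rad and horizontal distance between rattle_cube and cube_place below 0.012 m and z of rattle_cube in the frame of cube_place between 0.001 and 0.007 m and angle between each of rattle_cube, kaleidoscope's own z axis and vertical below 0.1 rad and horizontal distance between kaleidoscope and kaleidoscope_place below 0.014 m and z of kaleidoscope in the frame of kaleidoscope_place between 0.001 and 0.007 m); the robot touches nothing.
It fails at once if the ring, ball or spinning top falls or is laid on the table top (height (world z) of any of teether_ring, spinning_top below 0.004 m or height (world z) of bell_ball below 0.027 m).
It fails at once if the rattle cube, kaleidoscope, ring or spinning top tips over (angle between any of teether_ring, spinning_top, rattle_cube, kaleidoscope's own z axis and vertical above 0.9 rad).
It also fails if it takes over 128 s, if anything falls off the work surface, if the arm or the gripper's body presses on something with over 40 N, if the wrist force passes 120 N, or if a joint passes its speed limit or range.

## Working session

There is one attempt and no reset: what is moved stays moved. The work goes in short steps, Python scripts to look and compute and a tool call to move; the robot and the scene stay as the last step left them, time stands still between calls to the robot, and variables do not carry over. Pictures are saved under pics/ and viewed, and the job is handed in when it is done.

Besides the shell and the picture viewer there is one more tool, called after ">>>" as a command line: name --pt "numbers of a row" for each row, then --argument value for the rest. move_arm: Moves the arm, as the interface text tells. Its arguments: {"type":"object","properties":{"series":{"type":"array","items":{"type":"array","items":{"type":"number"}}}},"required":["series"]}

```bash
ls; mkdir -p pics
python3 - <<'E'
from station import manip, eyes
import cv2
s=manip.observe(); print(s)
for n in ("scene","top","wrist"):
    im=eyes.read_camera(n); cv2.imwrite(f"pics/a_{n}.png",im); print(n,eyes.camera_params(n))
print(manip.observe()['t'])
E
```

```text
pics
{'t': 0.0, 'q': array([70.55393336, 19.07257539, -3.70801526, 83.70509765,  1.2371085 ,
       77.34428524, -5.07262677]), 'qvel': array([ 0.05265539, -0.02567423,  0.00476194, -0.01789215, -0.01739055,
        0.02199618,  0.01193552]), 'effort': array([-9.92668902e-05, -6.23258042e+01,  2.45843350e-02, -3.89898455e+01,
       -6.12694491e-02,  3.97063955e-02,  9.97323423e-05]), 'tool_pos': array([ 194.57243806, -593.48244023,  188.25503831]), 'tool_rot': array([-1.79917932e+02,  3.03012071e-03,  1.81512415e+01]), 'ft_force': array([ 0.41058171,  0.43185253, -0.23030189]), 'torque': array([-0.01944556,  0.00564701, -0.01087613]), 'finger_gap': 0.9993148860228509}
scene {'camera_matrix': array([[434.58137842,   0.        , 319.0033454 ],
       [  0.        , 434.58137842, 202.23569545],
       [  0.        ,   0.        ,   1.        ]]), 'position': array([1118.57437107, -772.10495516,  821.92856949]), 'orientation': array([-127.5159307 ,   -0.28097077,   37.54580204])}
top {'camera_matrix': array([[369.83991666,   0.        , 311.40365064],
       [  0.        , 369.83991666, 197.00023774],
       [  0.        ,   0.        ,   1.        ]]), 'position': array([ 4.19295351e+02, -6.68161668e-01,  9.65981434e+02]), 'orientation': array([-175.68591927,   -0.67397215,  -90.81038103])}
wrist {'camera_matrix': array([[313.47122839,   0.        , 314.7795534 ],
       [  0.        , 313.47122839, 196.46595731],
       [  0.        ,   0.        ,   1.        ]]), 'position': array([ 259.72764752, -571.74522169,  384.3110925 ]), 'orientation': array([ 1.65220636e+02,  8.30353225e-02, -7.18617012e+01])}
0.15
```

View pics/a_scene.png

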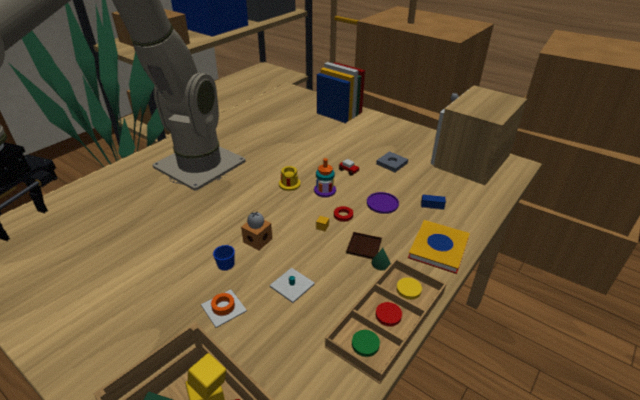

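View pics/a_top.png

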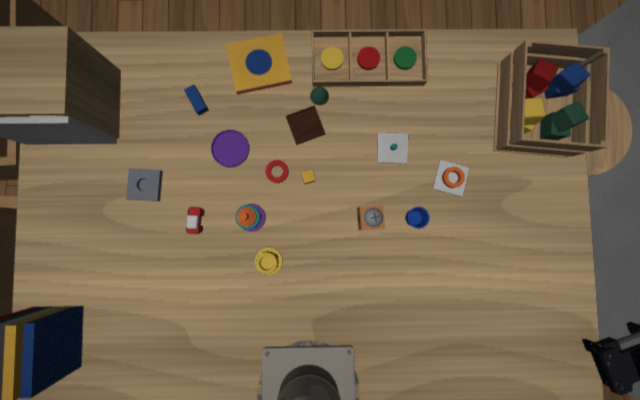

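View pics/a_wrist.png

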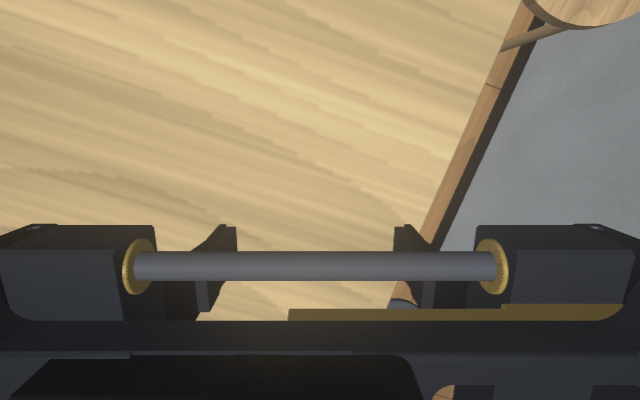

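```bash
cat > h.py <<'E'
import numpy as np, cv2
from scipy.spatial.transform import Rotation as R
from station import manip, eyes
def cam(n):
    p=eyes.camera_params(n); return np.array(p['camera_matrix']),np.array(p['position']),R.from_euler('xyz',p['orientation'],degrees=True).as_matrix()
def ray(c,uv):
    K,p,M=c; d=M@np.linalg.solve(K,[uv[0],uv[1],1.]); return p,d/np.linalg.norm(d)
def onz(c,uv,z):
    p,d=ray(c,uv); return p+d*(z-p[2])/d[2]
def tri(c1,u1,c2,u2):
    p,d=ray(c1,u1);q,e=ray(c2,u2)
    A=np.stack([d,-e],1); s=np.linalg.lstsq(A,q-p,rcond=None)[0]
    a=p+s[0]*d;b=q+s[1]*e; return (a+b)/2,np.linalg.norm(a-b)
def proj(c,P):
    K,p,M=c; x=K@(M.T@(np.asarray(P,float)-p)); return x[:2]/x[2]
E
python3 - <<'E'
from h import *
c={n:cam(n) for n in('top','scene')}
np.set_printoptions(precision=1,suppress=True)
for n in c: eyes.read_camera(n)
H=dict(rattle_cube=40,kaleidoscope=30,teether_ring=72,spinning_top=90,bell_ball=74,ring_place=8,ball_place=18,top_place=6,cube_place=6,kaleidoscope_place=6)
for l in H:
    r={n:eyes.regions_of(n,l) for n in c}
    for n in c: print(l,n,[(round(a['score'],2),np.array(a['point']),int(a['pixels'].sum())) for a in r[n][:4]])
    for a in r['top'][:3]:
        print('   topray',onz(c['top'],a['point'],H[l]),end=' ')
        for b in r['scene'][:3]:
            P,e=tri(c['top'],a['point'],c['scene'],b['point'])
            if e<25: print(P,round(e,1),end=';')
        print()
print(manip.observe()['t'])
E
```

```text
rattle_cube top [(0.74, array([363.6, 219.2]), 334)]
rattle_cube scene [(0.67, array([256.9, 235.4]), 605)]
   topray [ 431.5 -142.4   40. ] [ 429.7 -150.4    2.7] 6.5;
kaleidoscope top [(0.69, array([268.4, 260.1]), 626), (0.44, array([260.6, 219.9]), 187)]
kaleidoscope scene [(0.88, array([289.7, 177.7]), 418)]
   topray [332.8  97.2  30. ] [333.1  98.4  24.5] 2.0;
   topray [433.5 116.3  30. ] 
teether_ring top [(0.85, array([284.1, 173.1]), 295), (0.56, array([254.1, 223.2]), 197)]
teether_ring scene [(0.54, array([322.6, 174.8]), 126), (0.51, array([342.4, 215.2]), 241)]
   topray [545.8  53.5  72. ] [525.8  40.6 148.6] 24.3;[561.1  62.3   3.6] 14.4;
   topray [425.2 126.7  72. ] [431.2 134.1  56.6] 15.7;
spinning_top top [(0.7, array([247.7, 214.8]), 300), (0.36, array([306.4, 127.7]), 918)]
spinning_top scene [(0.53, array([323.2, 169.9]), 157)]
   topray [445.1 139.2  90. ] [443.2 138.9  78.8] 6.0;
   topray [652.8  -2.2  90. ] 
bell_ball top [(0.54, array([373. , 217.4]), 289)]
bell_ball scene [(0.49, array([256.6, 219.1]), 201)]
   topray [ 435.1 -160.1   74. ] [ 436.8 -158
[... 270 characters left out ...]
0.79, array([143.8, 183. ]), 1013)]
ball_place scene []
   topray [532.3 416.4  18. ] 
top_place top [(0.89, array([452.8, 178.4]), 902)]
top_place scene [(0.91, array([224.2, 306.2]), 963)]
   topray [ 535.6 -384.8    6. ] [ 538.4 -382.8    4.2] 7.3;
cube_place top [(0.9, array([305.7, 127.7]), 981), (0.25, array([391.9, 148.3]), 933)]
cube_place scene [(0.93, array([364.2, 246.1]), 730), (0.68, array([223.4, 307.5]), 966)]
   topray [675.2  -0.5   6. ] [681.8   1.9  -7. ] 7.7;
   topray [ 617.5 -227.     6. ] 
kaleidoscope_place top [(0.79, array([229.3, 147.3]), 1151)]
kaleidoscope_place scene [(0.74, array([382.2, 200.9]), 595)]
   topray [625.1 200.5   6. ] [624.6 200.1   5.4] 1.6;
1.25
```

Run:
```python
from h import *
np.set_printoptions(precision=1,suppress=True)
c=cam('wrist'); s=manip.observe(); tp=s['tool_pos'];T=R.from_euler('xyz',s['tool_rot'],degrees=True).as_matrix()
print('cam in tool',T.T@(c[1]-tp)); print(T.T@c[2])
for uv in [(320,200),(320,0),(0,0),(639,0),(320,230),(0,200)]:
    P=onz(c,uv,tp[2]-188); print(uv,T.T@(P-tp))
print(proj(c,tp))
```

```text
cam in tool [  68.7   -0.7 -195.8]
[[-0.  -1.  -0.3]
 [ 1.  -0.  -0. ]
 [ 0.  -0.3  1. ]]
(320, 200) [-37.2   5.8 188. ]
(320, 0) [188.3   4.8 188. ]
(0, 0) [ 188.3 -343.   188. ]
(639, 0) [188.2 351.4 188. ]
(320, 230) [-77.7   5.9 188. ]
(0, 200) [ -37.2 -400.8  188. ]
[316.  221.4]
```

>>> move_arm --pt "0 0 0 0 0 9 0" --pt "0 0 0 0 0 9.2 0" --pt "28 -37 0 0 0 0 0" --pt "28 -37 0 0 0 0 0" --pt "28 -37 0 0 0 0 0" --pt "28 -37 0 0 0 0 0" --pt "28 -37 0 0 0 0 0" --pt "28 -37 0 0 0 0 0" --pt "28 -37 0 0 0 0 0" --pt "28 -37 0 0 0 0 0" --pt "28 -37 0 0 0 0 0" --pt "28 -37 0 0 0 0 0" --pt "0 0 0 0 0 0 0" --pt "0 0 0 0 0 0 0"

```text
t: 3.0
tool_pos: [474.7, -224.8, 189.0]
tool_rot: [180.0, 0.0, -0.1]
ft_force: [0.1, -0.4, 0.1]
finger_gap: 0.998
```

```bash
cat > look.py <<'E'
import sys
from h import *
np.set_printoptions(precision=1,suppress=True)
H=dict(rattle_cube=58,kaleidoscope=58,teether_ring=65,spinning_top=95,bell_ball=74,ring_place=8,ball_place=18,top_place=6,cube_place=10,kaleidoscope_place=10)
tag=sys.argv[1]; labs=sys.argv[2:]
s=manip.observe(); c=cam('wrist'); im=eyes.read_camera('wrist'); cv2.imwrite(f'pics/{tag}.png',im)
np.savez(f'{tag}.npz',K=c[0],p=c[1],M=c[2],im=im)
for l in labs:
    for a in eyes.regions_of('wrist',l)[:3]:
        x,y,w,h=cv2.boundingRect(a['pixels'].astype(np.uint8))
        print(l,round(a['score'],2),np.array(a['point']),'bbox',(x,y,w,h),'->',onz(c,a['point'],H[l]))
print(s['t'],s['tool_pos'],s['tool_rot'])
E
python3 look.py w1 rattle_cube bell_ball ring_place top_place cube_place spinning_top kaleidoscope
```

```text
rattle_cube 0.81 [271.2 195.1] bbox (229, 178, 60, 62) -> [ 458.5 -177.4   58. ]
bell_ball 0.93 [255.9 220.1] bbox (232, 198, 45, 44) -> [ 435.6 -162.7   74. ]
ring_place 0.91 [317.8  40.7] bbox (282, 0, 76, 83) -> [ 620.7 -227.9    8. ]
top_place 0.98 [446.4 118.9] bbox (405, 74, 87, 86) -> [ 537.  -378.9    6. ]
cube_place 0.78 [106.1  11.4] bbox (70, 0, 87, 32) -> [649.3  -1.4  10. ]
kaleidoscope 0.6 [ 22.9 196.7] bbox (0, 170, 54, 59) -> [457.1  90.4  58. ]
3.0 [ 474.7 -224.8  189. ] [180.    0.   -0.1]
```

View pics/w1.png

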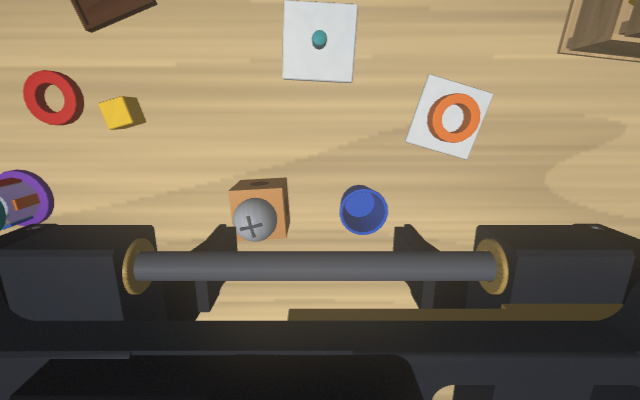

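```bash
cat >> h.py <<'E'
def load(tag):
    d=np.load(f'{tag}.npz'); return (d['K'],d['p'],d['M']),d['im']
def rect(c,mask,z):
    cn,_=cv2.findContours(mask.astype(np.uint8),cv2.RETR_EXTERNAL,cv2.CHAIN_APPROX_NONE)
    k=max(cn,key=cv2.contourArea)[:,0,:]
    P=np.array([onz(c,u,z)[:2] for u in k],np.float32)
    return cv2.minAreaRect(P), cv2.minEnclosingCircle(P), (P.min(0)+P.max(0))/2
E
python3 - <<'E'
from h import *
np.set_printoptions(precision=1,suppress=True)
c,im=load('w1'); hsv=cv2.cvtColor(im,cv2.COLOR_BGR2HSV)
def sub(m,x0,y0,x1,y1):
    z=np.zeros_like(m);z[y0:y1,x0:x1]=m[y0:y1,x0:x1];return z
# teal peg
teal=sub(cv2.inRange(hsv,(80,80,30),(100,255,255)),280,0,360,85)
print('peg',rect(c,teal,30),rect(c,teal,8)[2])
white=cv2.inRange(hsv,(0,0,120),(180,50,255))
w=sub(white,270,0,370,90); print('ringplate',rect(c,w|teal,8)[0])
w=sub(white,395,65,505,165); ora=sub(cv2.inRange(hsv,(3,140,90),(15,255,255)),395,65,505,165)
print('topplate',rect(c,w|ora,6)[0])
# collar hole: rim ellipse via outer contour at z=26
print('collar',rect(c,ora,26),rect(c,ora,16)[2])
# ball: gray mask
a=eyes.regions_of('wrist','bell_ball')[0]['pixels']; print('ball',rect(c,a,74),a.sum())
ct,_=cv2.findContours(a.astype(np.uint8),0,1)
E
```

```text
peg (((619.677490234375, -228.41372680664062), (13.443804740905762, 13.17591667175293), 89.9224853515625), ((619.1499633789062, -228.71009826660156), 7.217905044555664), array([ 619.7, -228.4], dtype=float32)) [ 624.4 -228.7]
ringplate ((619.0821533203125, -228.9115447998047), (79.85950469970703, 79.92591857910156), 87.08055114746094)
topplate ((538.2611083984375, -380.66510009765625), (80.68101501464844, 79.61709594726562), 74.0377197265625)
collar (((538.4014892578125, -378.65960693359375), (57.2934455871582, 50.62803649902344), 89.91910552978516), ((537.7886352539062, -378.6587829589844), 28.77350616455078), array([ 538.4, -378.7], dtype=float32)) [ 538.3 -383. ]
ball (((436.4973449707031, -161.2290802001953), (45.03927993774414, 47.510372161865234), 41.08135986328125), ((436.0482482910156, -161.7091064453125), 24.322677612304688), array([ 435.8, -160.7], dtype=float32)) 1505
```

>>> move_arm --pt "-4 -40 -6 0 0 0 0" --pt "-4 -40 -6 0 0 0 0" --pt "-4 -40 -6 0 0 0 0" --pt "-4 -40 -6 0 0 0 0" --pt "-4 -40 -6 0 0 0 0" --pt "-4 -40 -6 0 0 0 0" --pt "-4 -40 -6 0 0 0 0" --pt "-4 -40 -6 0 0 0 0" --pt "-4 -40 -6 0 0 0 0" --pt "-4 -15 -6 0 0 0 0" --pt "0 0 0 0 0 0 0" --pt "0 0 0 0 0 0 0"

```text
t: 4.95
tool_pos: [435.7, 149.2, 248.7]
tool_rot: [180.0, 0.0, -0.2]
ft_force: [0.1, -0.7, -1.2]
finger_gap: 0.998
```

```bash
python3 look.py w2 rattle_cube kaleidoscope spinning_top teether_ring ball_place kaleidoscope_place cube_place
```

```text
rattle_cube 0.86 [539.3 163.2] bbox (511, 141, 80, 53) -> [ 443.9 -129.    58. ]
kaleidoscope 0.82 [345.6 232.4] bbox (325, 212, 49, 40) -> [353.1 109.4  58. ]
spinning_top 0.95 [320.4 167.7] bbox (302, 150, 40, 39) -> [445.4 143.3  95. ]
teether_ring 0.62 [362.3  62.5] bbox (347, 43, 48, 50) -> [559.7  95.8  65. ]
ball_place 0.58 [110.8  95.2] bbox (72, 59, 76, 69) -> [528.2 413.8  18. ]
ball_place 0.56 [278.2  22.1] bbox (236, 0, 79, 59) -> [613. 194.  18.]
kaleidoscope_place 0.65 [278.7  21.4] bbox (236, 0, 80, 59) -> [615.8 194.1  10. ]
cube_place 0.72 [422.8   4. ] bbox (412, 0, 25, 8) -> [634.6  15.7  10. ]
4.95 [435.7 149.2 248.7] [180.    0.   -0.2]
```

View pics/w2.png

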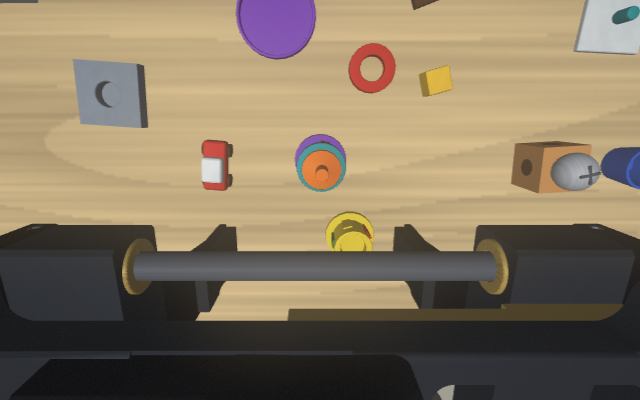

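Run:
```python
from h import *
np.set_printoptions(precision=1,suppress=True)
c,im=load('w2'); hsv=cv2.cvtColor(im,cv2.COLOR_BGR2HSV)
def sub(m,x0,y0,x1,y1):
    z=np.zeros_like(m);z[y0:y1,x0:x1]=m[y0:y1,x0:x1];return z
o=sub(cv2.inRange(hsv,(3,140,60),(17,255,255)),285,125,360,205)
t=sub(cv2.inRange(hsv,(78,70,30),(102,255,255)),285,125,360,205)
v=sub(cv2.inRange(hsv,(125,60,30),(150,255,255)),285,115,360,205)
for z in(82,86,90): print('rim',z,rect(c,o,z))
print('ring72',rect(c,o|t,72)); print('ring65',rect(c,o|t,65)[1:]);print('flange10',rect(c,o|t|v,10)[1:])
g=sub(cv2.inRange(hsv,(0,0,70),(180,80,255)),60,50,155,135)
print('ballplace18',rect(c,g,18)[0],rect(c,g,18)[2])
v=sub(cv2.inRange(hsv,(125,60,30),(150,255,255)),225,0,325,70); print('kalplace',rect(c,v,10)[1:])
big=cv2.resize(im[120:210,270:370],None,fx=7,fy=7,interpolation=cv2.INTER_CUBIC)
b2=cv2.resize(im[50:140,60:160],None,fx=5,fy=5,interpolation=cv2.INTER_CUBIC)
cv2.imwrite('pics/w2c.png',big)
cv2.imwrite('pics/w2d.png',b2)
```

```text
rim 82 (((441.2842102050781, 142.34368896484375), (44.55305099487305, 44.92588806152344), 89.81402587890625), ((440.9704895019531, 142.2227020263672), 22.921524047851562), array([441.3, 142.4], dtype=float32))
rim 86 (((441.9786376953125, 142.4243927001953), (44.06150817871094, 44.430213928222656), 89.8139419555664), ((441.6683044433594, 142.3048553466797), 22.668617248535156), array([442. , 142.4], dtype=float32))
rim 90 (((442.67303466796875, 142.505126953125), (43.56996536254883, 43.93459701538086), 89.81409454345703), ((442.3660583496094, 142.3870086669922), 22.415620803833008), array([442.7, 142.5], dtype=float32))
ring72 (((441.8120422363281, 142.16842651367188), (57.617431640625, 58.18722915649414), 88.99189758300781), ((442.0078125, 142.57041931152344), 29.46249771118164), array([441.8, 142.2], dtype=float32))
ring65 (((440.8388366699219, 142.4371795654297), 30.016042709350586), array([440.6, 142.1], dtype=float32))
flange10 (((437.38671875, 141.5188751220703), 40.08585739135742), array([437.4, 142.2], dtype=float32))
ballplace18 ((529.3678588867188, 413.14788818359375), (91.20913696289062, 81.0946273803711), 85.92345428466797) [529.8 413.7]
kalplace (((622.383056640625, 197.89784240722656), 49.563499450683594), array([606.6, 198. ], dtype=float32))
```

View pics/w2c.png

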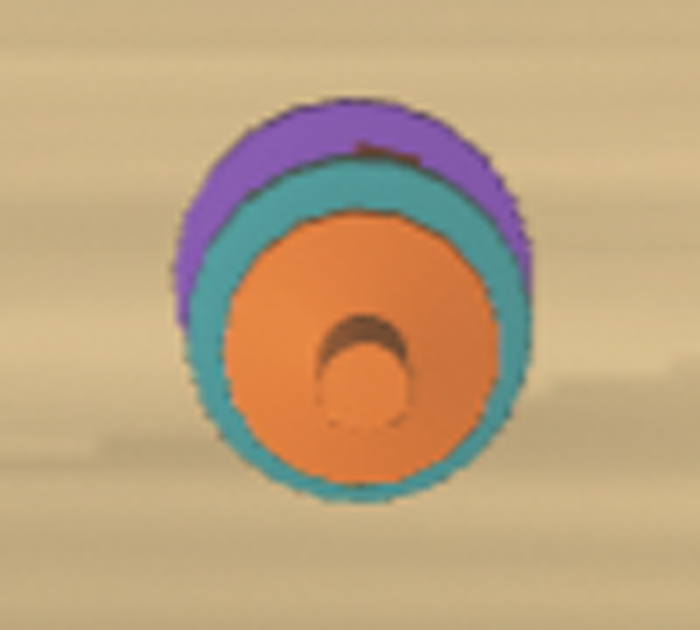

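View pics/w2d.png

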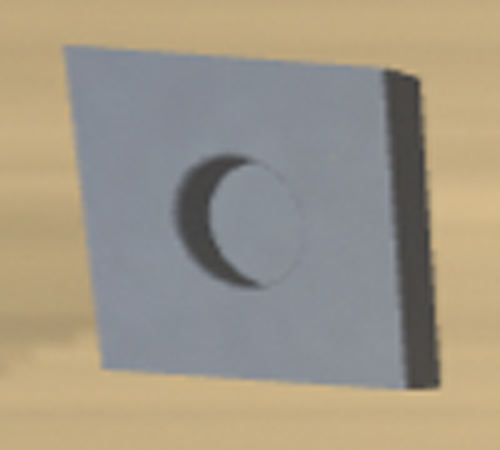

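Run:
```python
from h import *
c,im=load('w2')
print(onz(c,(322.1,175.4),122),onz(c,(107.4,94),18))
top=cam('top');sc=cam('scene')
c1,_=load('w1')
print(tri(c,(107.4,94),top,(143.3,184)))
```

```text
[441.77171766 142.01979455 122.        ] [529.66905786 417.92267701  18.        ]
(array([529.59725565, 417.01215086,  19.45877921]), np.float64(0.03221486459780022))
```

>>> move_arm --pt "6 7 40 0 0 0 0" --pt "0 0 45 0 0 0 0" --pt "0 0 40 0 0 0 0" --pt "0 0 25 0 0 0 0" --pt "0 0 2 0 0 0 0" --pt "0 0 0 0 0 0 0"

```text
t: 6.1
tool_pos: [441.9, 144.1, 98.0]
tool_rot: [-180.0, -0.1, -0.0]
ft_force: [0.2, 0.4, 0.8]
finger_gap: 0.998
```

```bash
python3 look.py w3
```

```text
6.1 [441.9 144.1  98. ] [-180.    -0.1   -0. ]
```

View pics/w3.png

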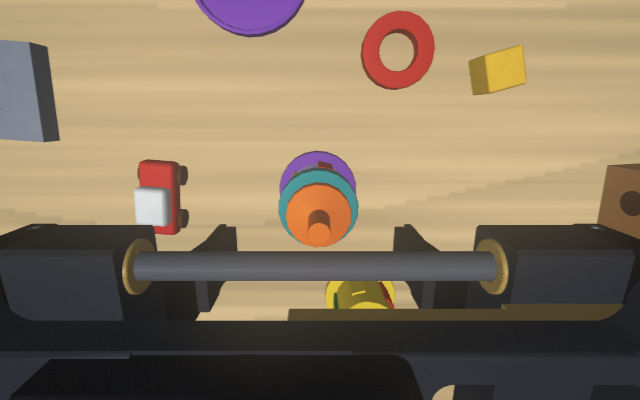

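Run:
```python
from h import *
c,im=load('w3')
big=cv2.resize(im[140:260,260:380],None,fx=5,fy=5,interpolation=cv2.INTER_CUBIC)
cv2.imwrite('pics/w3c.png',big)
for r in(232,234,236): print(onz(c,(319,r),122))
hsv=cv2.cvtColor(im,cv2.COLOR_BGR2HSV)
o=cv2.inRange(hsv,(3,140,60),(17,255,255)); o[:150]=0;o[250:]=0;o[:,:270]=0;o[:,370:]=0
t=cv2.inRange(hsv,(78,70,30),(102,255,255)); t[:150]=0;t[250:]=0;t[:,:270]=0;t[:,370:]=0
print(rect(c,o,90)); print(rect(c,o|t,72))
print(proj(c,[442,142.2,122]))
```

```text
[443.55440485 142.1391535  122.        ]
[442.30678277 142.13619953 122.        ]
[441.05483257 142.13323531 122.        ]
(((443.2744140625, 142.3709716796875), (43.91135787963867, 45.19279098510742), 89.94815826416016), ((443.2743835449219, 142.30020141601562), 22.996368408203125), array([443.27405, 142.37401], dtype=float32))
(((442.4507141113281, 142.49066162109375), (58.42207717895508, 58.087154388427734), 52.88567352294922), ((442.05023193359375, 142.25828552246094), 29.646570205688477), array([442.12292, 142.24992], dtype=float32))
[318.88980756 234.49082423]
```

View pics/w3c.png

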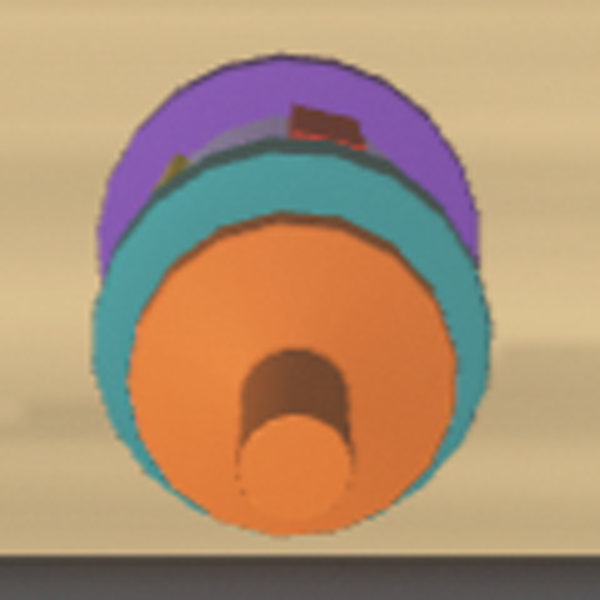

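>>> move_arm --pt "0 1.8 1.5 0 0 0 0" --pt "0 0 0 0 0 0 100" --pt "0 0 0 0 0 0 180" --pt "0 0 0 0 0 0 255" --pt "0 0 0 0 0 0 255" --pt "0 0 0 0 0 0 255" --pt "0 0 0 0 0 0 255"

```text
t: 7.02
tool_pos: [441.3, 142.1, 95.5]
tool_rot: [180.0, 0.0, -0.0]
ft_force: [-0.0, -0.2, 0.4]
finger_gap: 0.406
```

>>> move_arm --pt "0 0 0 0 0 0 255" --pt "0 0 0 0 0 0 255" --pt "0 0 0 0 0 0 255" --pt "0 0 0 0 0 0 255"

```text
t: 7.52
tool_pos: [441.4, 142.1, 95.5]
tool_rot: [180.0, -0.0, -0.0]
ft_force: [-0.0, 0.6, -0.1]
finger_gap: 0.022
```

```bash
python3 look.py w4; python3 -c "
from h import *
print(manip.observe()['finger_gap']);im=eyes.read_camera('scene');cv2.imwrite('pics/s4.png',cv2.resize(im[120:240,250:410],None,fx=4,fy=4,interpolation=2))"
```

```text
7.525 [441.4 142.1  95.5] [180.  -0.  -0.]
0.005950938784548254
```

View pics/w4.png

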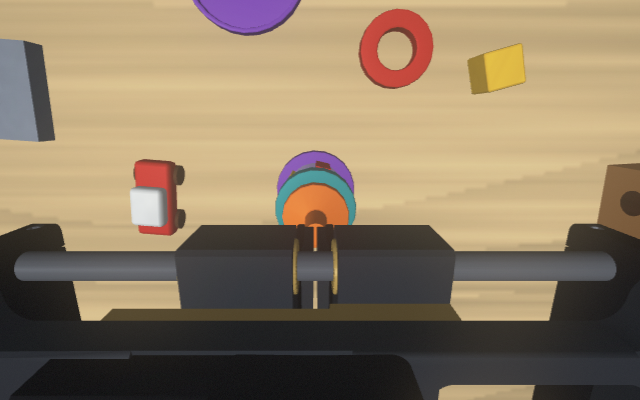

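View pics/s4.png

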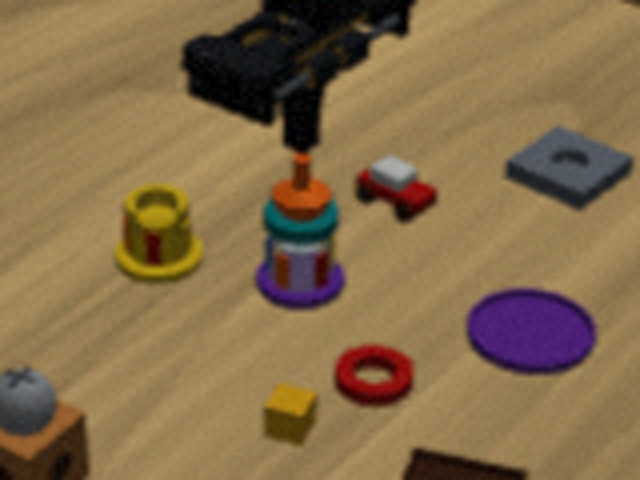

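Run:
```python
from h import *
s=cam('scene')
for P in([441.4,142.1,95.5],[442,142.2,122],[442,142.2,90],[442,142.2,140],[442,142.2,150],[397,142,95.5]): print(P,proj(s,P))
t=cam('top'); print(proj(t,[441.4,142.1,95.5]))
im=eyes.read_camera('scene');cv2.imwrite('pics/s5.png',cv2.resize(im[130:200,290:370],None,fx=8,fy=8,interpolation=2))
im=eyes.read_camera('top');cv2.imwrite('pics/t5.png',cv2.resize(im[140:280,180:340],None,fx=4,fy=4,interpolation=2))
print(manip.observe()['q'])
```

```text
[441.4, 142.1, 95.5] [324.38142003 164.5979515 ]
[442, 142.2, 122] [324.66576052 157.31532991]
[442, 142.2, 90] [324.53329399 166.14868972]
[442, 142.2, 140] [324.74199518 152.23172028]
[442, 142.2, 150] [324.7848985  149.37076763]
[397, 142, 95.5] [313.07858156 159.91419441]
[246.07092183 216.31651775]
[  18.10354778    6.65080115  -43.28080785  112.04701918    5.11229211
   63.19285553 -117.33781325]
```

View pics/s5.png

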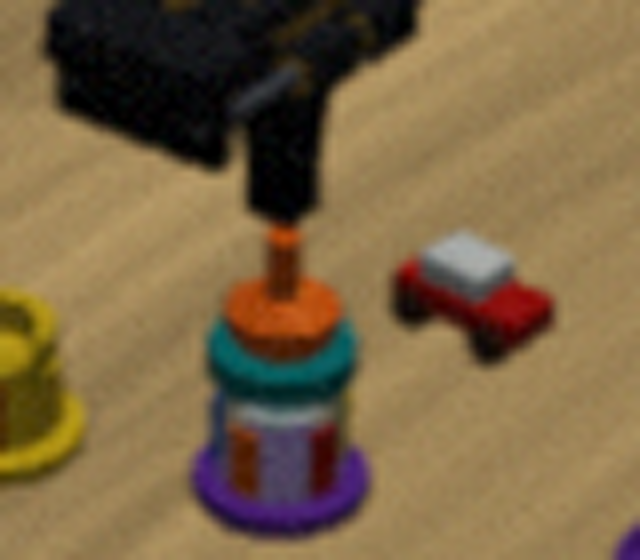

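View pics/t5.png

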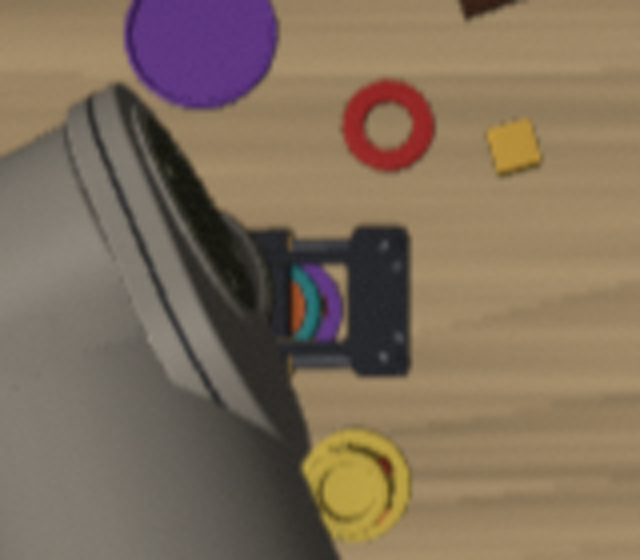

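Run:
```python
from station import manip
print(manip.grip_point_offset, [a for a in dir(manip) if a[0]!='_'])
```

```text
18.700000000000003 ['Unreachable', 'grip_point_offset', 'job_done', 'observe']
```

>>> move_arm --pt "0 0 0 0 0 0 0" --pt "0 0 0 0 0 0 0" --pt "0 0 0 0 0 0 0" --pt "0 0 0 0 0 0 0" --pt "0 0 0 0 0 0 0" --pt "0 0 0 0 0 0 0" --pt "0 0 0 0 0 0 0"

```text
t: 8.6
tool_pos: [441.3, 142.1, 95.5]
tool_rot: [180.0, -0.0, -0.0]
ft_force: [-0.0, 0.2, -1.1]
finger_gap: 0.72
```

```bash
cat > sc.py <<'E'
from h import *
import sys
im=eyes.read_camera('scene'); x,y=map(int,sys.argv[2:4])
cv2.imwrite(f'pics/{sys.argv[1]}.png',cv2.resize(im[max(0,y-40):y+40,max(0,x-50):x+50],None,fx=7,fy=7,interpolation=2)); print('origin',max(0,x-50),max(0,y-40)); print(manip.observe()['t'],manip.observe()['finger_gap'])
E
python3 sc.py s6 325 150
```

```text
origin 275 110
8.65 0.7604104190444289
```

View pics/s6.png

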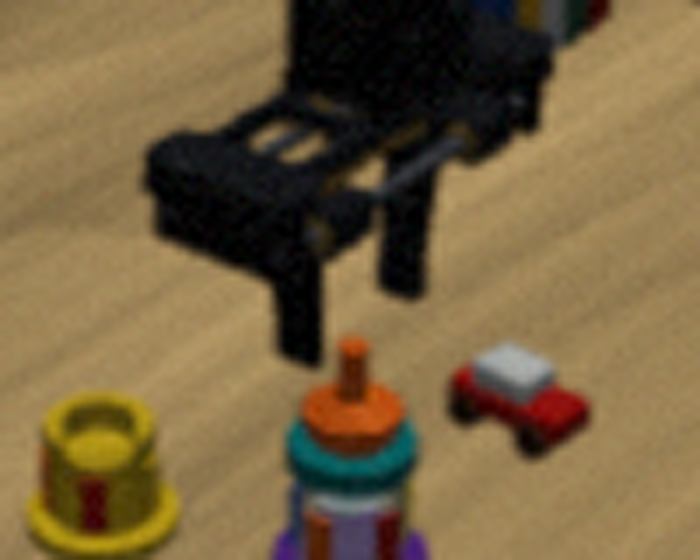

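```bash
python3 - <<'E'
from h import *
s=cam('scene')
for z in(95,108,115,122,130): print(z,proj(s,[441,101,z]),proj(s,[441,183,z]))
c,_=load('w3')
T=np.array([441.9,144.1,98.0])
# wrist w3: finger tip inner front edges at (237,228),(394,228)?
for dz in(0,10,20,27,35): print(dz,proj(c,T+[9.5,43.5,dz]),proj(c,T+[-9.5,43.5,dz]),proj(c,T+[9.5,58.5,dz]))
E
python3 -c "
from h import *
_,im=load('w3');cv2.imwrite('pics/w3d.png',cv2.resize(im[210:330,110:330],None,fx=3.5,fy=3.5))"
```

```text
95 [316.12939835 170.45892887] [332.0774974  159.16888249]
108 [316.13317497 166.84993512] [332.17375699 155.63125045]
115 [316.13522748 164.88852298] [332.22605366 153.70929748]
122 [316.13729343 162.91427542] [332.2786795  151.77524752]
130 [316.13967112 160.64211341] [332.33923038 149.54994502]
0 [248.84647479 207.37973435] [250.3984926 234.6568023] [225.84769678 207.40073375]
10 [245.56656651 212.01383594] [247.27317849 240.50061858] [221.42580658 212.03566489]
20 [241.94385424 217.13227683] [243.82952629 246.939674  ] [216.54177902 217.15499858]
27 [239.1741152  221.04557287] [241.20255014 251.85168139] [212.80771918 221.06896058]
35 [235.73946649 225.89830339] [237.9519685  257.92972706] [208.17727176 225.92249696]
```

View pics/w3d.png

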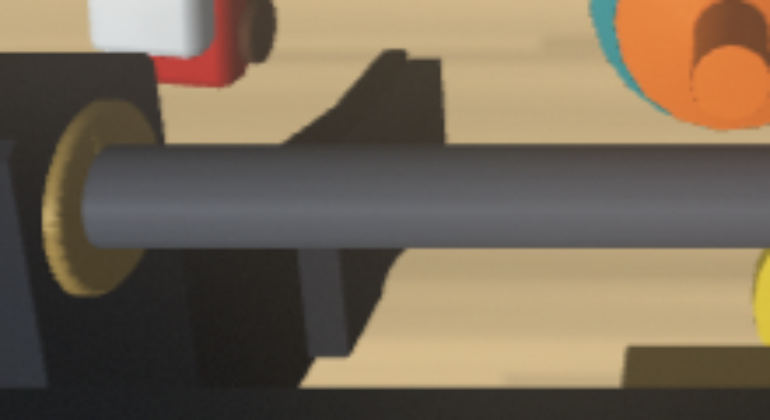

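>>> move_arm --pt "0 0 8 0 0 0 0" --pt "0 0 8 0 0 0 0" --pt "0 0 6 0 0 0 0" --pt "0 0 0 0 0 0 0"

```text
t: 9.15
tool_pos: [440.9, 142.0, 72.9]
tool_rot: [180.0, 0.1, -0.0]
ft_force: [-0.4, 0.6, 0.2]
finger_gap: 0.995
```

```bash
python3 sc.py s7 325 150; python3 look.py w7
```

```text
origin 275 110
9.2 0.9985891324633089
9.2 [441.2 142.1  73.3] [180.   0.  -0.]
```

View pics/s7.png

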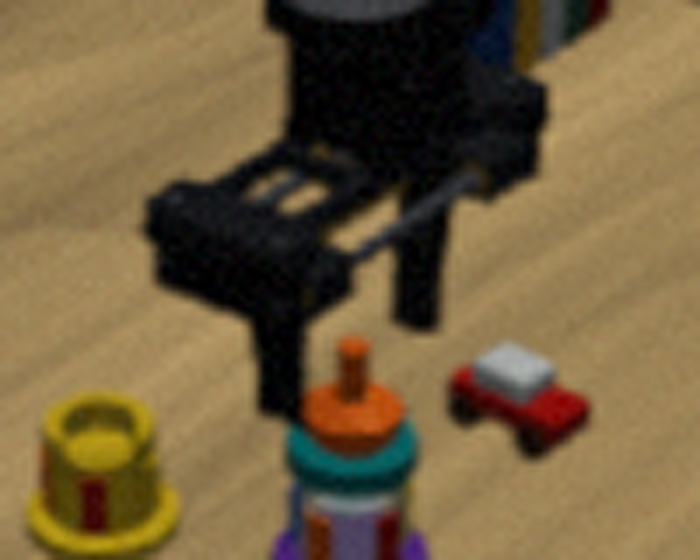

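View pics/w7.png

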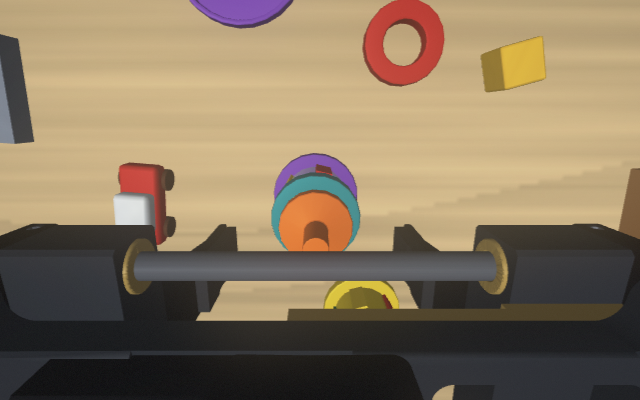

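>>> move_arm --pt "0.5 0 0 0 0 0 255" --pt "0 0 0 0 0 0 255" --pt "0 0 0 0 0 0 255" --pt "0 0 0 0 0 0 255" --pt "0 0 0 0 0 0 255" --pt "0 0 0 0 0 0 255" --pt "0 0 0 0 0 0 255" --pt "0 0 0 0 0 0 255" --pt "0 0 0 0 0 0 255" --pt "0 0 0 0 0 0 255"

```text
t: 10.5
tool_pos: [441.9, 142.0, 73.5]
tool_rot: [180.0, -0.0, -0.0]
ft_force: [0.1, 0.1, 0.2]
finger_gap: 0.146
```

```bash
python3 sc.py s8 325 150; python3 look.py w8
```

```text
origin 275 110
10.55 0.14568953336721147
10.55 [441.9 142.   73.5] [180.   -0.   -0.1]
```

View pics/s8.png

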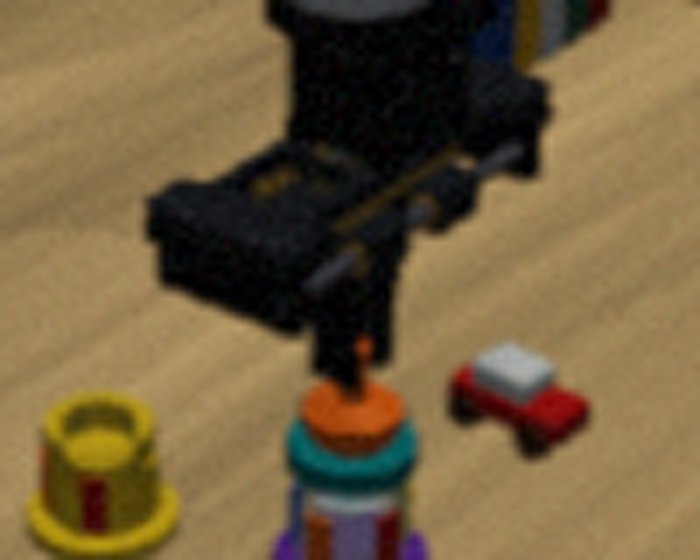

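>>> move_arm --pt "0 0 -10 0 0 0 255" --pt "0 0 -30 0 0 0 255" --pt "0 0 -40 0 0 0 255" --pt "0 0 -30 0 0 0 255"

```text
t: 11.1
tool_pos: [442.1, 142.4, 185.8]
tool_rot: [-180.0, -0.1, -0.0]
ft_force: [0.1, 0.1, -0.6]
finger_gap: 0.145
```

```bash
python3 sc.py s9 325 140; python3 look.py w9
```

```text
origin 275 100
11.15 0.1454260119005568
11.15 [443.7 143.1 189.2] [-179.9   -0.3   -0. ]
```

View pics/s9.png

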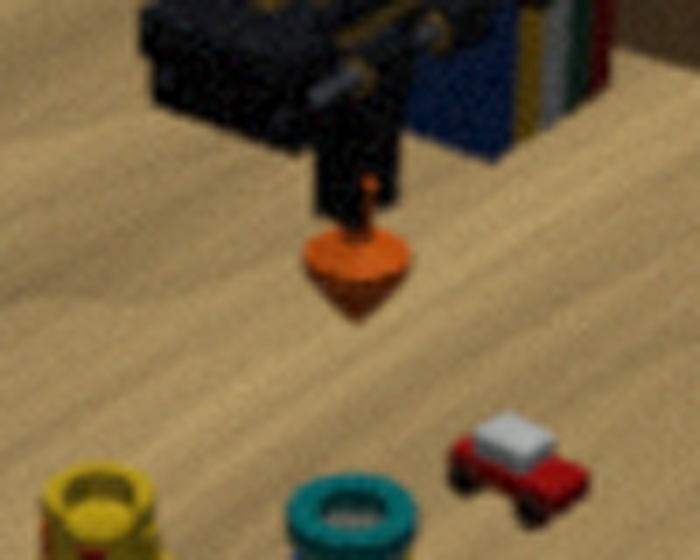

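View pics/w9.png

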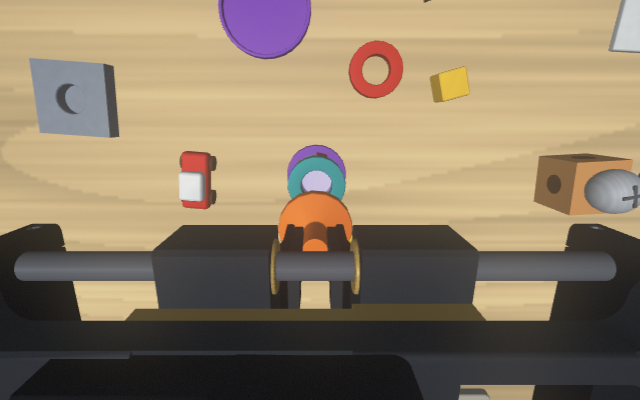

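>>> move_arm --pt "3 15 0 0 0 0 255" --pt "5 30 0 0 0 0 255" --pt "8 43 0 0 0 0 255" --pt "8 43 0 0 0 0 255" --pt "8 43 0 0 0 0 255" --pt "8 43 0 0 0 0 255" --pt "8 43 0 0 0 0 255" --pt "8 43 0 0 0 0 255" --pt "8 43 0 0 0 0 255" --pt "8 43 0 0 0 0 255" --pt "8 43 0 0 0 0 255" --pt "8 43 0 0 0 0 255" --pt "5 31 0 0 0 0 255" --pt "3 17 0 0 0 0 255" --pt "0 0 20 0 0 0 255" --pt "0 0 30 0 0 0 255" --pt "0 0 25 0 0 0 255" --pt "0 0 0 0 0 0 255" --pt "0 0 0 0 0 0 255"

```text
t: 13.58
tool_pos: [537.7, -381.1, 109.6]
tool_rot: [180.0, -0.0, -0.0]
ft_force: [0.0, 0.2, 0.1]
finger_gap: 0.148
```

```bash
python3 sc.py s10 225 290; python3 look.py w10
```

```text
origin 175 250
13.625 0.1472621369801167
13.625 [ 538.  -381.2  110. ] [179.9  -0.1  -0. ]
```

View pics/s10.png

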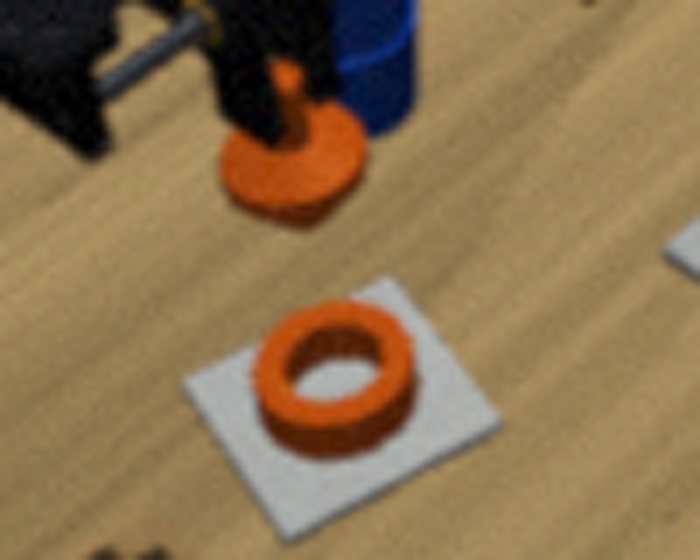

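View pics/w10.png

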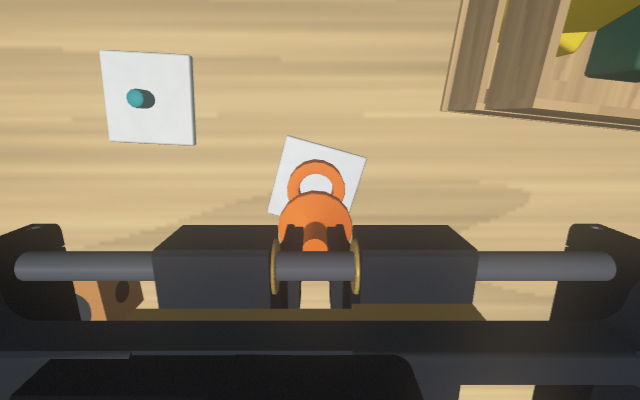

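Run:
```python
from h import *
np.set_printoptions(precision=1,suppress=True)
c,im=load('w10'); hsv=cv2.cvtColor(im,cv2.COLOR_BGR2HSV)
print(onz(c,(288,187),26),onz(c,(346,187),26), onz(c,(317,159.5),26))
w=cv2.inRange(hsv,(0,0,120),(180,50,255));w[:130]=0;w[225:]=0;w[:,:260]=0;w[:,375:]=0
ys,xs=np.where(w>0)
for i in (ys.argmin(),xs.argmin(),xs.argmax()): print((xs[i],ys[i]),onz(c,(xs[i],ys[i]),6)[:2])
print('ring plate peg top',onz(c,(135,98.5),30), 'cone rim: ',onz(c,(279.5,225),117),onz(c,(352,225),117))
```

```text
[ 541.8 -356.3   26. ] [ 541.7 -409.4   26. ] [ 567.  -382.8   26. ]
(np.int64(287), np.int64(136)) [ 586.4 -354.7]
(np.int64(267), np.int64(210)) [ 513.6 -333. ]
(np.int64(366), np.int64(158)) [ 565.6 -429.9]
ring plate peg top [ 619.1 -229.7   30. ] cone rim:  [ 537.9 -358.2  117. ] [ 537.8 -404.5  117. ]
```

>>> move_arm --pt "0.7 0.6 20 0 0 0 255" --pt "0 0 30 0 0 0 255" --pt "0 0 20 0 0 0 255" --pt "0 0 8 0 0 0 255" --pt "0 0 1 0 0 0 255" --pt "0 0 0 0 0 0 255"

```text
t: 14.42
tool_pos: [538.6, -381.9, 30.4]
tool_rot: [180.0, -0.1, -0.1]
ft_force: [0.5, -0.2, -0.1]
finger_gap: 0.143
```

```bash
python3 sc.py s11 225 300; python3 look.py w11
```

```text
origin 175 260
14.475 0.14576022795594853
14.475 [ 538.6 -381.9   30.5] [180.   -0.1  -0. ]
```

View pics/s11.png

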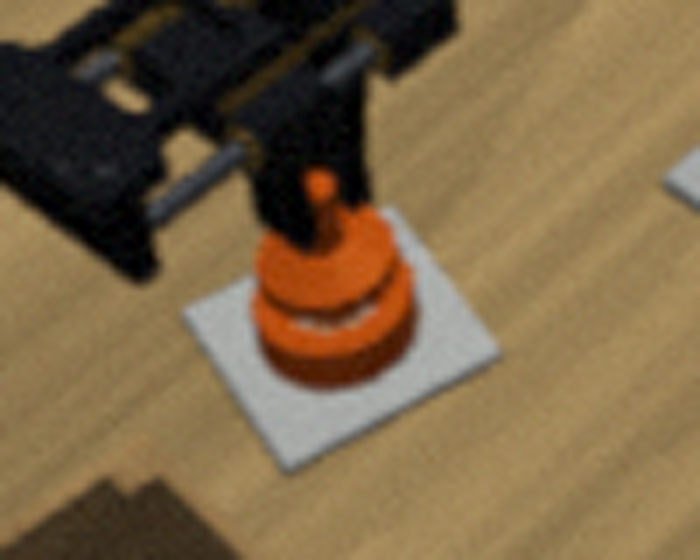

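Centred just above the collar; lower in small steps.

>>> move_arm --pt "0 0 1 0 0 0 255" --pt "0 0 1 0 0 0 255" --pt "0 0 1 0 0 0 255" --pt "0 0 0 0 0 0 255"

```text
t: 15.02
tool_pos: [538.6, -382.0, 27.3]
tool_rot: [179.9, -0.1, -0.1]
ft_force: [0.6, -0.2, 5.2]
finger_gap: 0.143
```

>>> move_arm --pt "0 0 0 0 0 0 190" --pt "0 0 0 0 0 0 150" --pt "0 0 0 0 0 0 100" --pt "0 0 0 0 0 0 0" --pt "0 0 0 0 0 0 0" --pt "0 0 0 0 0 0 0" --pt "0 0 0 0 0 0 0" --pt "0 0 0 0 0 0 0"

```text
t: 16.02
tool_pos: [538.1, -381.6, 26.6]
tool_rot: [180.0, -0.0, -0.0]
ft_force: [-0.0, 0.7, 0.3]
finger_gap: 0.955
```

```bash
python3 sc.py s12 225 300
```

```text
origin 175 260
16.075 0.9691611509150251
```

View pics/s12.png

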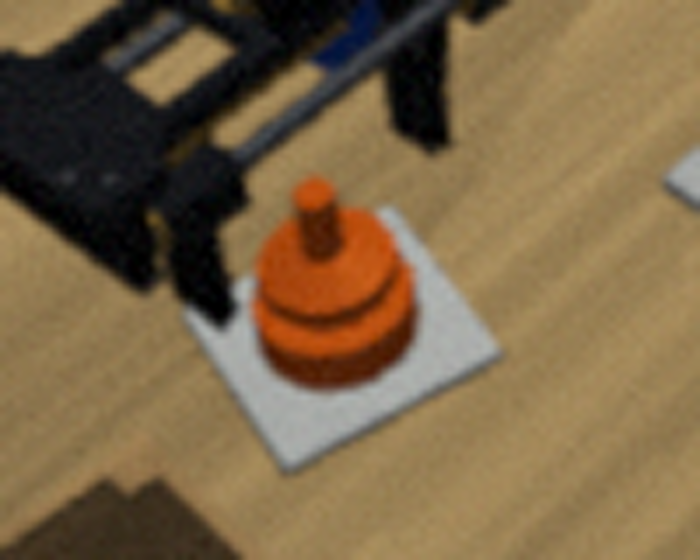

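Run:
```python
from h import *
s=cam('scene')
for z in(50,55,60,65): print(z,[proj(s,[538.1+a,-381.6+b,z]).round(1) for a in(9.5,-9.5) for b in (-42,42,-57,57)])
```

```text
50 [array([209. , 306.4]), array([236.6, 283.7]), array([203.8, 310.7]), array([241.2, 279.9]), array([203.3, 302.2]), array([231., 280.]), array([198.1, 306.5]), array([235.6, 276.3])]
55 [array([208.7, 304.9]), array([236.4, 282.3]), array([203.4, 309.2]), array([241. , 278.5]), array([203. , 300.8]), array([230.7, 278.5]), array([197.7, 305. ]), array([235.4, 274.8])]
60 [array([208.3, 303.5]), array([236.1, 280.8]), array([203. , 307.8]), array([240.8, 277. ]), array([202.6, 299.3]), array([230.5, 277.1]), array([197.3, 303.5]), array([235.1, 273.4])]
65 [array([208., 302.]), array([235.9, 279.3]), array([202.7, 306.3]), array([240.6, 275.5]), array([202.3, 297.8]), array([230.2, 275.6]), array([196.9, 302.1]), array([234.9, 271.9])]
```

>>> move_arm --pt "0 0 -10 0 0 0 0" --pt "0 0 -40 0 0 0 0" --pt "0 0 -50 0 0 0 0" --pt "0 0 -50 0 0 0 0" --pt "-8 -43 0 0 0 0 0" --pt "-8 -43 0 0 0 0 0" --pt "-8 -43 0 0 0 0 0" --pt "-8 -43 0 0 0 0 0" --pt "-8 -43 0 0 0 0 0" --pt "-8 -43 0 0 0 0 0" --pt "-8 -43 0 0 0 0 0" --pt "-8 -43 0 0 0 0 0" --pt "-8 -43 0 0 0 0 0" --pt "-8 -43 0 0 0 0 0" --pt "-8 -43 0 0 0 0 0" --pt "-8 -51 0 0 0 0 0" --pt "0 0 0 0 0 0 0"

```text
t: 18.2
tool_pos: [441.7, 146.6, 177.6]
tool_rot: [-180.0, -0.1, 0.3]
ft_force: [-0.6, -0.0, 0.4]
finger_gap: 0.998
```

```bash
python3 look.py w13 rattle_cube
```

```text
rattle_cube 0.61 [581.1 180.2] bbox (542, 154, 98, 64) -> [ 446. -126.   58.]
18.2 [441.7 146.6 177.6] [-180.    -0.1    0.3]
```

View pics/w13.png

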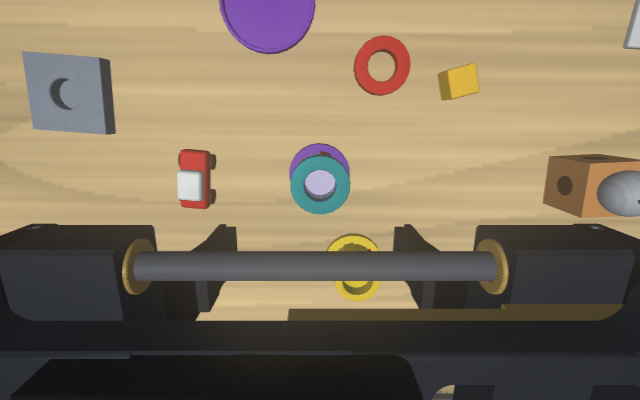

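Run:
```python
from h import *
np.set_printoptions(precision=1,suppress=True)
c,im=load('w13'); hsv=cv2.cvtColor(im,cv2.COLOR_BGR2HSV)
t=cv2.inRange(hsv,(78,70,30),(102,255,255)); t[:130]=0;t[225:]=0;t[:,:270]=0;t[:,370:]=0
v=cv2.inRange(hsv,(125,60,30),(150,255,255));v[:130]=0;v[225:]=0;v[:,:270]=0;v[:,370:]=0
print(rect(c,t,72),rect(c,t|v,10)[2])
```

```text
(((442.3185729980469, 142.06826782226562), (57.48091506958008, 57.363101959228516), 0.34046852588653564), ((442.21893310546875, 142.47828674316406), 29.554533004760742), array([442.3, 142. ], dtype=float32)) [435.3 142. ]
```

>>> move_arm --pt "0.5 4.5 40 0 0 0 0" --pt "0 0 45 0 0 0 0" --pt "0 0 40 0 0 0 0" --pt "0 0 16 0 0 0 0" --pt "0 0 5.5 0 0 0 0" --pt "0 0 0 0 0 0 0"

```text
t: 19.05
tool_pos: [443.8, 137.9, 31.0]
tool_rot: [-180.0, -0.1, -0.1]
ft_force: [-0.3, 0.2, -0.3]
finger_gap: 1.001
```

```bash
python3 sc.py s14 325 165
```

```text
origin 275 125
19.1 1.0034257683054169
```

View pics/s14.png

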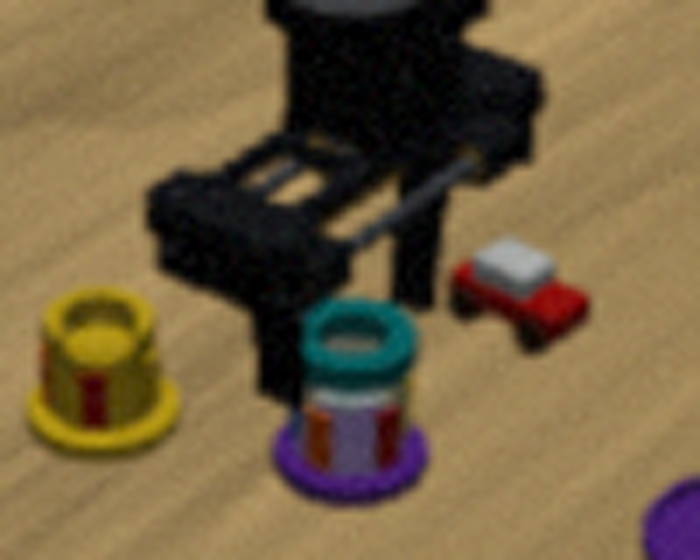

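>>> move_arm --pt "-1.6 -4.2 1 0 0 0 0" --pt "0 0 0 0 0 0 0" --pt "0 0 0 0 0 0 255" --pt "0 0 0 0 0 0 255" --pt "0 0 0 0 0 0 255" --pt "0 0 0 0 0 0 255" --pt "0 0 0 0 0 0 255" --pt "0 0 0 0 0 0 255" --pt "0 0 0 0 0 0 255"

```text
t: 20.23
tool_pos: [441.5, 142.1, 29.0]
tool_rot: [180.0, -0.0, -0.1]
ft_force: [-0.4, -0.4, -0.8]
finger_gap: 0.678
```

```bash
python3 sc.py s15 325 165; python3 look.py w15
```

```text
origin 275 125
20.275 0.6822544114027932
20.275 [441.4 142.1  29. ] [180.   0.  -0.]
```

View pics/s15.png

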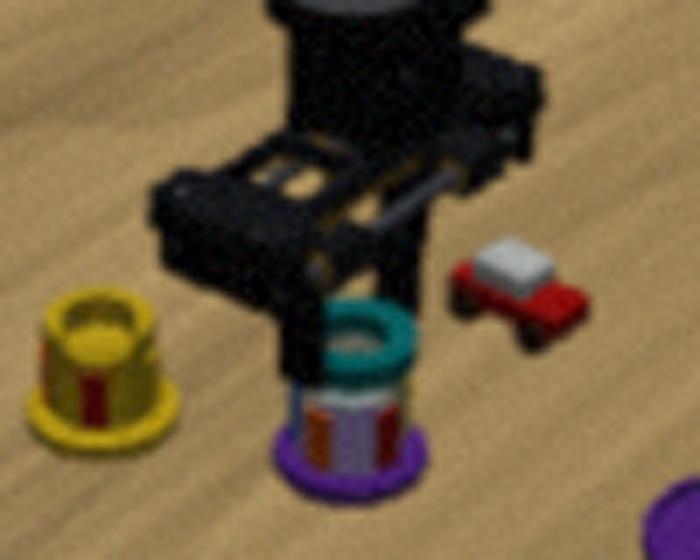

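View pics/w15.png

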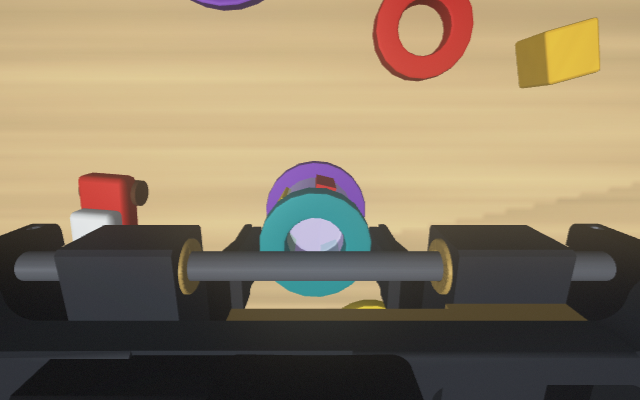

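>>> move_arm --pt "0 0 -5 0 0 0 255" --pt "0 0 -20 0 0 0 255" --pt "0 0 -35 0 0 0 255" --pt "0 0 -30 0 0 0 255" --pt "0 0 -10 0 0 0 255" --pt "0 0 0 0 0 0 255" --pt "0 0 0 0 0 0 255"

```text
t: 21.2
tool_pos: [440.8, 141.9, 127.9]
tool_rot: [180.0, 0.1, -0.1]
ft_force: [0.8, 0.6, -0.7]
finger_gap: 0.682
```

```bash
python3 sc.py s16 325 140; python3 look.py w16
```

```text
origin 275 100
21.25 0.6789933879501378
21.25 [440.7 142.  127.9] [180.    0.1  -0. ]
```

View pics/s16.png

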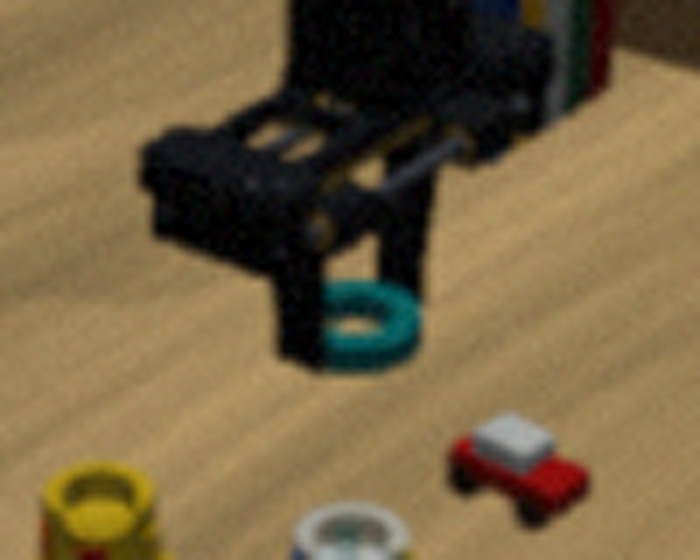

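View pics/w16.png

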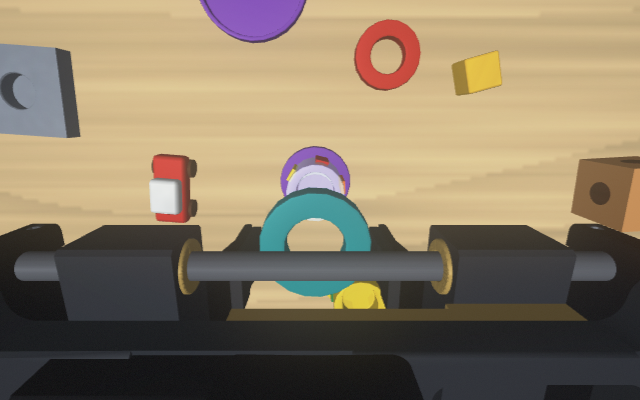

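>>> move_arm --pt "9 18 0 0 0 0 255" --pt "14 30 0 0 0 0 255" --pt "17 35 0 0 0 0 255" --pt "17 35 0 0 0 0 255" --pt "17 35 0 0 0 0 255" --pt "17 35 0 0 0 0 255" --pt "17 35 0 0 0 0 255" --pt "17 35 0 0 0 0 255" --pt "17 35 0 0 0 0 255" --pt "17 35 0 0 0 0 255" --pt "12 27 0 0 0 0 255" --pt "7.5 16 0 0 0 0 255" --pt "0 0 20 0 0 0 255" --pt "0 0 30 0 0 0 255" --pt "0 0 30 0 0 0 255" --pt "0 0 20 0 0 0 255" --pt "0 0 0 0 0 0 255" --pt "0 0 0 0 0 0 255"

```text
t: 23.55
tool_pos: [620.3, -228.7, 30.1]
tool_rot: [180.0, -0.1, -0.0]
ft_force: [1.0, -0.2, 0.2]
finger_gap: 0.68
```

```bash
python3 sc.py s17 292 265; python3 look.py w17
```

```text
origin 242 225
23.6 0.6807709866493362
23.6 [ 620.5 -229.    30.4] [180.   -0.1  -0. ]
```

View pics/s17.png

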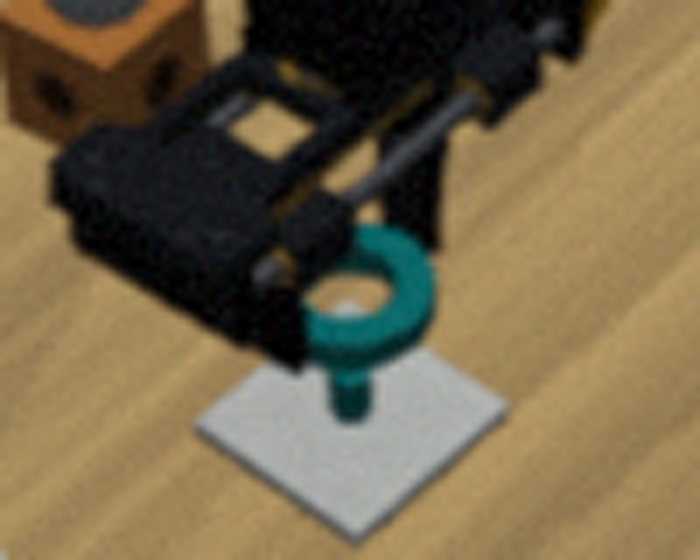

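View pics/w17.png

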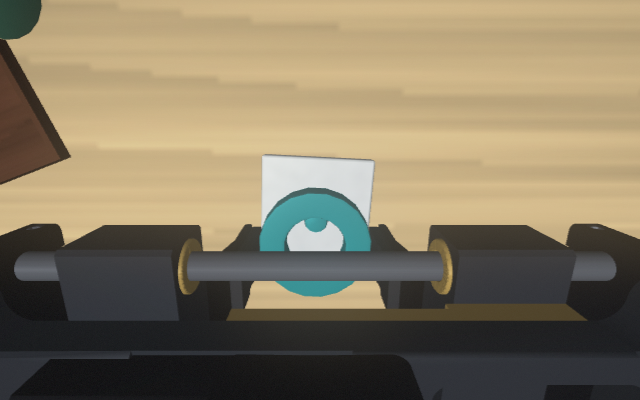

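```bash
python3 - <<'E'
from h import *
np.set_printoptions(precision=1,suppress=True)
c,im=load('w17')
a=onz(c,(263,154.5),8);b=onz(c,(374.5,160),8); d=b-a; n=np.array([d[1],-d[0],0])/np.linalg.norm(d)
print(a,b,np.linalg.norm(d),(a+b)/2+n*40,(a+b)/2-n*40); print(onz(c,(316,231),30),onz(c,(316,222),30))
P=onz(c,(315.5,243),66);print(P,proj(c,[619.3,-229.2,30]))
E
python3 -c "
from h import *
_,im=load('w17');cv2.imwrite('pics/w17c.png',cv2.resize(im[150:260,240:400],None,fx=4.5,fy=4.5))"
```

```text
[ 661.7 -192.5    8. ] [ 657.8 -270.2    8. ] 77.86834223283843 [ 619.8 -229.3    8. ] [ 699.7 -233.4    8. ]
[ 613.4 -229.3   30. ] [ 619.8 -229.3   30. ]
[ 620.2 -228.8   66. ] [315.9 222.7]
```

View pics/w17c.png

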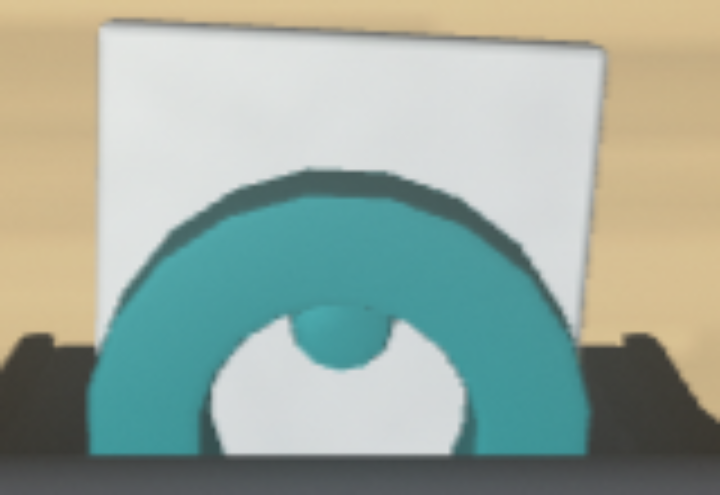

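>>> move_arm --pt "-0.6 0.3 20 0 0 0 255" --pt "0 0 18 0 0 0 255" --pt "0 0 8 0 0 0 255" --pt "0 0 2 0 0 0 255" --pt "0 0 1 0 0 0 255" --pt "0 0 0 0 0 0 255" --pt "0 0 0 0 0 0 255"

```text
t: 24.52
tool_pos: [619.4, -229.4, -19.5]
tool_rot: [180.0, -0.0, -0.1]
ft_force: [-0.1, -0.4, -0.8]
finger_gap: 0.678
```

>>> move_arm --pt "0 0 1 0 0 0 255" --pt "0 0 0.5 0 0 0 255" --pt "0 0 0 0 0 0 255"

```text
t: 24.9
tool_pos: [619.2, -229.4, -20.9]
tool_rot: [180.0, -0.0, -0.1]
ft_force: [-2.3, 0.2, 5.6]
finger_gap: 0.683
```

Contact. Release.

>>> move_arm --pt "0 0 0 0 0 0 60" --pt "0 0 0 0 0 0 0" --pt "0 0 0 0 0 0 0" --pt "0 0 0 0 0 0 0" --pt "0 0 -10 0 0 0 0" --pt "0 0 -40 0 0 0 0" --pt "0 0 -40 0 0 0 0" --pt "0 0 -40 0 0 0 0" --pt "0 0 -40 0 0 0 0" --pt "0 0 -30 0 0 0 0" --pt "0 0 0 0 0 0 0"

```text
t: 26.28
tool_pos: [620.6, -229.4, 182.3]
tool_rot: [179.9, -0.3, -0.0]
ft_force: [-0.1, 0.4, -1.0]
finger_gap: 0.998
```

```bash
python3 sc.py s18 292 275; python3 look.py w18 cube_place teether_ring
```

```text
origin 242 235
26.325 1.0027095444451832
cube_place 0.96 [113.6 116.4] bbox (62, 70, 103, 95) -> [685.9  -1.5  10. ]
teether_ring 0.69 [306.  182.6] bbox (289, 149, 52, 52) -> [ 620.9 -220.    65. ]
teether_ring 0.61 [ 67.  209.6] bbox (41, 197, 56, 28) -> [592.6  28.   65. ]
26.325 [ 619.6 -229.3  180.2] [179.9  -0.1  -0. ]
```

View pics/s18.png

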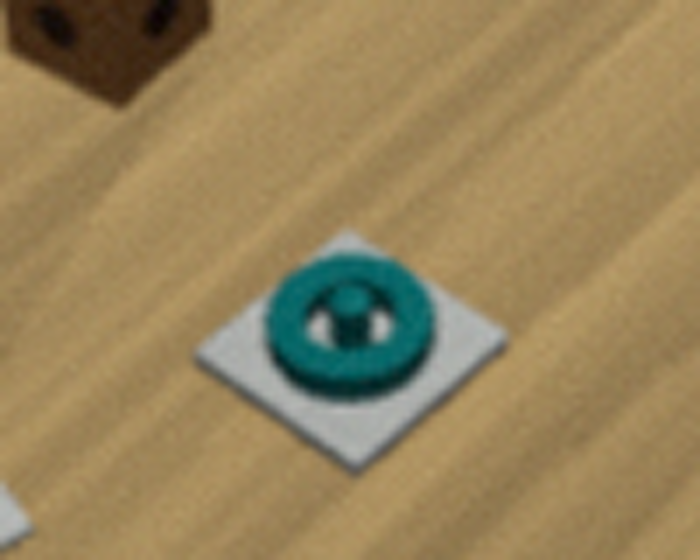

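View pics/w18.png

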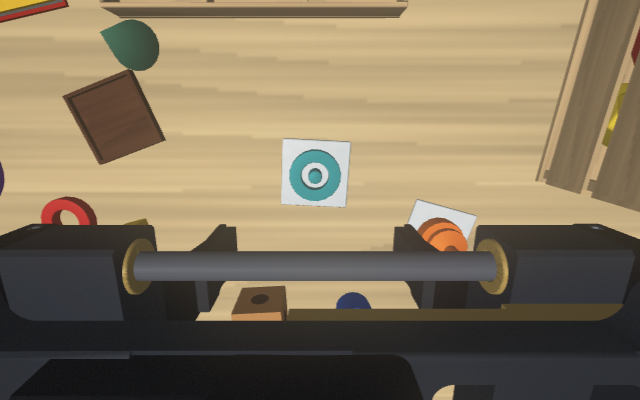

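>>> move_arm --pt "-37 -14 0 0 0 0 0" --pt "-37 -14 0 0 0 0 0" --pt "-37 -14 0 0 0 0 0" --pt "-37 -14 0 0 0 0 0" --pt "-36 -12.5 0 0 0 0 0" --pt "0 0 0 0 0 0 0" --pt "0 0 0 0 0 0 0"

```text
t: 27.35
tool_pos: [435.2, -160.8, 178.3]
tool_rot: [180.0, 0.0, -0.1]
ft_force: [0.2, 0.4, -0.2]
finger_gap: 1.001
```

```bash
python3 look.py w19 rattle_cube bell_ball
python3 - <<'E'
from h import *
np.set_printoptions(precision=1,suppress=True)
c,im=load('w18')
hsv=cv2.cvtColor(im,cv2.COLOR_BGR2HSV)
m=cv2.inRange(hsv,(0,60,15),(14,255,125));m[:60]=0;m[175:]=0;m[:,:50]=0;m[:,180:]=0
m=cv2.morphologyEx(m,cv2.MORPH_OPEN,np.ones((3,3)))
print('tray',m.sum()/255,[rect(c,m,z)[0] for z in (0,5,10)])
c,im=load('w19'); a=eyes.regions_of('wrist','bell_ball')[0]['pixels']; print('ball',rect(c,a,74))
E
```

```text
rattle_cube 0.57 [314.5 161. ] bbox (286, 146, 59, 64) -> [ 457.5 -160.1   58. ]
bell_ball 0.78 [316.6 183.2] bbox (293, 162, 46, 46) -> [ 438.  -162.1   74. ]
27.35 [ 435.2 -160.8  178.3] [180.    0.   -0.1]
tray 5180.0 [((683.7781372070312, 5.536628723144531), (84.16862487792969, 85.00251007080078), 19.823348999023438), ((683.8297119140625, 2.423431396484375), (83.0499496459961, 83.87278747558594), 19.82342529296875), ((683.8812866210938, -0.6896743774414062), (81.93140411376953, 82.74300384521484), 19.823261260986328)]
ball (((436.24151611328125, -161.0521697998047), (44.27321243286133, 45.196388244628906), 89.92279815673828), ((436.2142028808594, -161.0756378173828), 23.22551918029785), array([ 436.2, -161. ], dtype=float32))
```

View pics/w19.png

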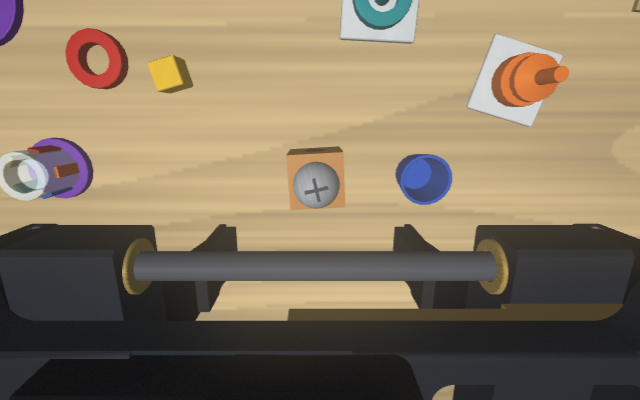

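>>> move_arm --pt "1.2 0.3 40 0 0 0 0" --pt "0 0 45 0 0 0 0" --pt "0 0 35 0 0 0 0" --pt "0 0 18 0 0 0 0" --pt "0 0 6 0 0 0 0" --pt "0 0 0 0 0 0 0" --pt "0 0 0 0 0 0 0"

```text
t: 28.42
tool_pos: [437.0, -161.2, 35.4]
tool_rot: [180.0, -0.1, -0.1]
ft_force: [1.0, 0.5, 0.5]
finger_gap: 0.997
```

```bash
python3 sc.py s20 257 215; python3 look.py w20
```

```text
origin 207 175
28.475 1.001104395131906
28.475 [ 437.  -161.2   35.4] [180.   -0.1  -0.1]
```

View pics/s20.png

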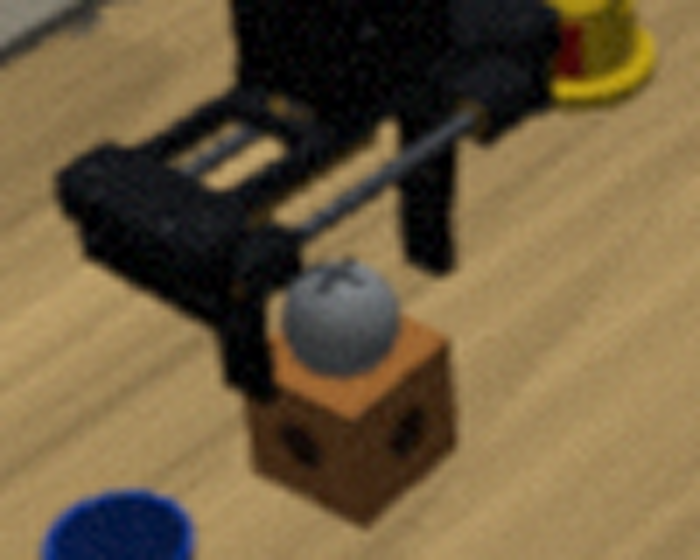

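View pics/w20.png

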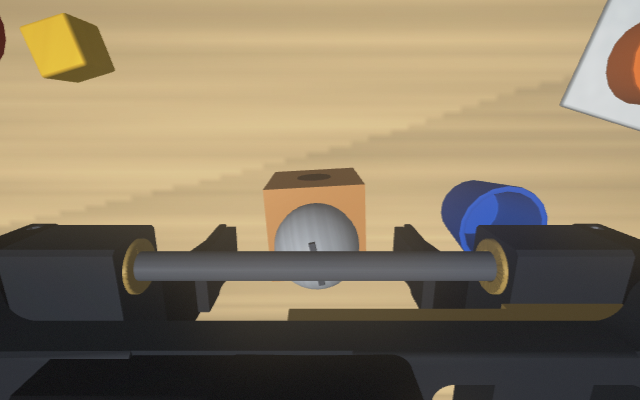

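>>> move_arm --pt "-0.5 0 1.5 0 0 0 100" --pt "0 0 0 0 0 0 255" --pt "0 0 0 0 0 0 255" --pt "0 0 0 0 0 0 255" --pt "0 0 0 0 0 0 255" --pt "0 0 0 0 0 0 255" --pt "0 0 0 0 0 0 255" --pt "0 0 0 0 0 0 255" --pt "0 0 0 0 0 0 255"

```text
t: 29.65
tool_pos: [435.8, -161.0, 33.1]
tool_rot: [180.0, -0.0, -0.1]
ft_force: [0.3, -1.1, 1.2]
finger_gap: 0.509
```

```bash
python3 sc.py s21 257 215; python3 look.py w21
```

```text
origin 207 175
29.7 0.5077811337646416
29.7 [ 435.8 -161.    33.1] [180.   -0.   -0.1]
```

View pics/s21.png

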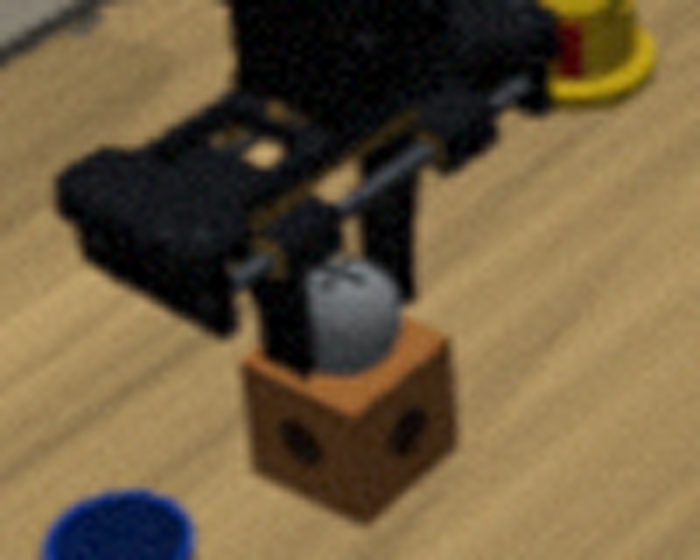

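>>> move_arm --pt "0 0 -5 0 0 0 255" --pt "0 0 -20 0 0 0 255" --pt "0 0 -40 0 0 0 255" --pt "0 0 -35 0 0 0 255" --pt "0 0 -20 0 0 0 255" --pt "0 0 0 0 0 0 255"

```text
t: 30.5
tool_pos: [436.6, -160.9, 154.3]
tool_rot: [179.9, -0.1, -0.0]
ft_force: [-0.7, -0.5, -1.2]
finger_gap: 0.51
```

```bash
python3 look.py w22 rattle_cube; python3 -c "
from h import *
_,im=load('w22');cv2.imwrite('pics/w22c.png',cv2.resize(im[100:260,220:420],None,fx=4,fy=4))"
```

```text
rattle_cube 0.89 [313.9 180.2] bbox (284, 150, 62, 64) -> [ 444.3 -159.7   58. ]
30.5 [ 436.6 -160.9  154.3] [179.9  -0.1  -0. ]
```

View pics/w22c.png

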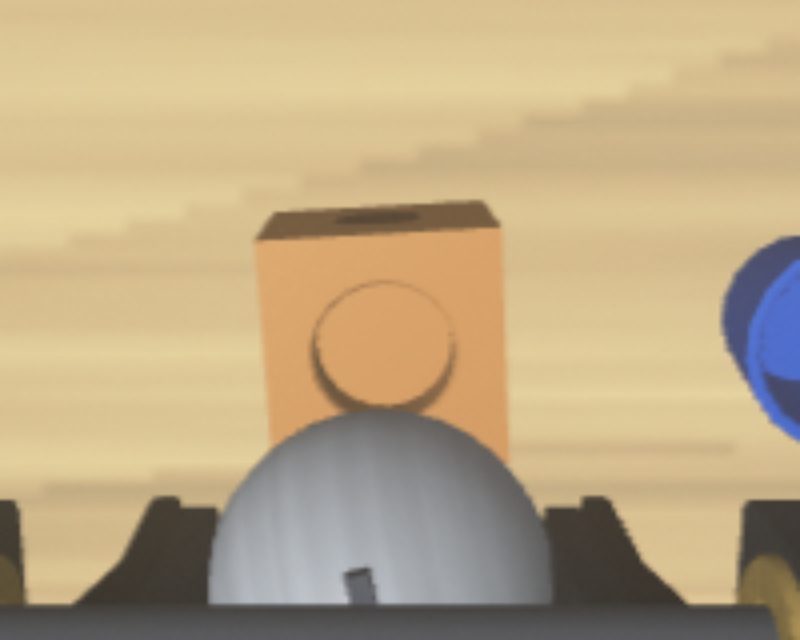

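Run:
```python
from h import *
c,im=load('w22')
a=onz(c,(284,159.8),58);b=onz(c,(345.3,156.5),58);d=b-a
print(a,b,np.linalg.norm(d),np.degrees(np.arctan2(d[0],-d[1])))
n=np.array([d[1],-d[0],0])/np.linalg.norm(d); print((a+b)/2+n*29)
```

```text
[ 463.74881219 -131.78810206   58.        ] [ 466.77773161 -189.04971987   58.        ] 57.341670950339605 3.027904513430326
[ 436.30375801 -161.9507579    58.        ]
```

>>> move_arm --pt "2 -15 0 0 0 0 255" --pt "5 -30 0 0 0 0 255" --pt "7 -42 0 0 0 0 255" --pt "7 -42 0 0 0 0 255" --pt "7 -42 0 0 0 0 255" --pt "7 -42 0 0 0 0 255" --pt "7 -42 0 0 0 0 255" --pt "7 -42 0 0 0 0 255" --pt "7 -42 0 0 0 0 255" --pt "7 -42 0 0 0 0 255" --pt "7 -42 0 0 0 0 255" --pt "7 -42 0 0 0 0 255" --pt "7 -42 0 0 0 0 255" --pt "7 -42 0 0 0 0 255" --pt "2 -22 0 0 0 0 255" --pt "0.5 -7.5 0 0 0 0 255" --pt "0 0 0 0 0 0 255" --pt "0 0 0 0 0 0 255"

```text
t: 32.85
tool_pos: [530.2, 416.3, 153.0]
tool_rot: [180.0, -0.0, -0.1]
ft_force: [-0.3, -0.0, -0.7]
finger_gap: 0.512
```

```bash
python3 look.py w23 kaleidoscope_place; python3 -c "
from station import manip;print(manip.observe()['q'])"
```

```text
kaleidoscope_place 0.61 [531.1  82.9] bbox (475, 36, 102, 102) -> [628.6 195.6  10. ]
32.85 [530.2 416.3 153. ] [180.   -0.   -0.1]
[ -11.6304492    33.28747422  -45.53472168   76.22157057   23.48218245
   79.9696843  -146.51090716]
```

View pics/w23.png

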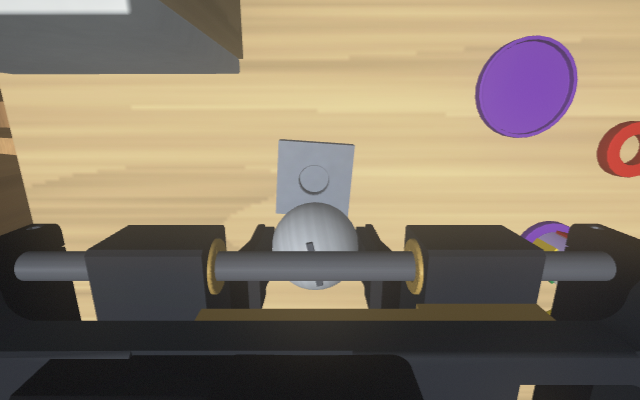

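Run:
```python
from h import *
c,im=load('w23')
print(onz(c,(314,179.5),18),proj(c,[529.6,417,18]))
a=onz(c,(278,140),18);b=onz(c,(354,145.5),18);d=b-a;n=np.array([d[1],-d[0],0])/np.linalg.norm(d); print(np.linalg.norm(d),(a+b)/2+n*40)
v=eyes.regions_of('wrist','kaleidoscope_place')[0]['pixels'];print(rect(c,v,10))
cv2.imwrite('pics/w23c.png',cv2.resize(im[130:250,260:370],None,fx=5,fy=5))
```

```text
[530.2584614  417.57773339  18.        ] [314.53838464 180.09846495]
79.58293389634895 [529.48894334 418.23396544  18.        ]
(((623.431884765625, 200.99227905273438), (98.1690673828125, 102.33572387695312), 11.862399101257324), ((623.51171875, 200.83468627929688), 51.769927978515625), array([623.2429 , 200.85043], dtype=float32))
```

View pics/w23c.png

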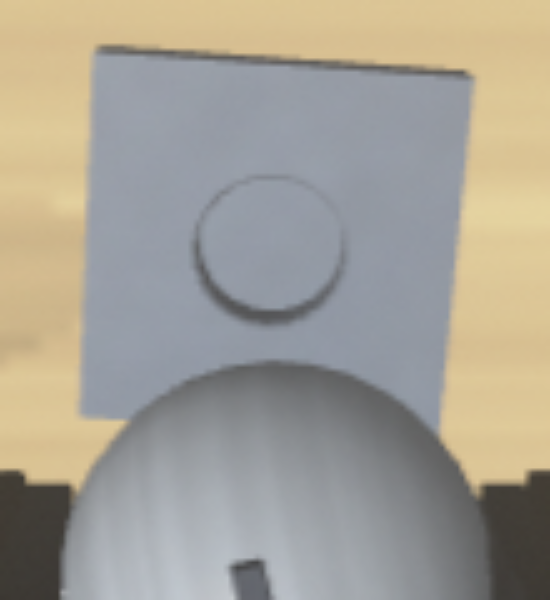

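>>> move_arm --pt "-0.8 -1.3 0 0 0 0 255" --pt "0 0 0 0 0 -8 255" --pt "0 0 0 0 0 -7 255" --pt "0 0 35 0 0 0 255" --pt "0 0 40 0 0 0 255" --pt "0 0 35 0 0 0 255" --pt "0 0 25 0 0 0 255" --pt "0 0 12 0 0 0 255" --pt "0 0 5 0 0 0 255" --pt "0 0 0 0 0 0 255" --pt "0 0 0 0 0 0 255"

```text
t: 34.38
tool_pos: [529.5, 419.2, 2.1]
tool_rot: [-180.0, -0.1, 14.9]
ft_force: [0.1, -0.7, -0.2]
finger_gap: 0.512
```

```bash
python3 look.py w24; python3 sc.py s24 392 155
```

```text
34.375 [529.5 419.2   2.1] [-180.    -0.1   14.9]
origin 342 115
34.475 0.5087160979785847
```

View pics/w24.png

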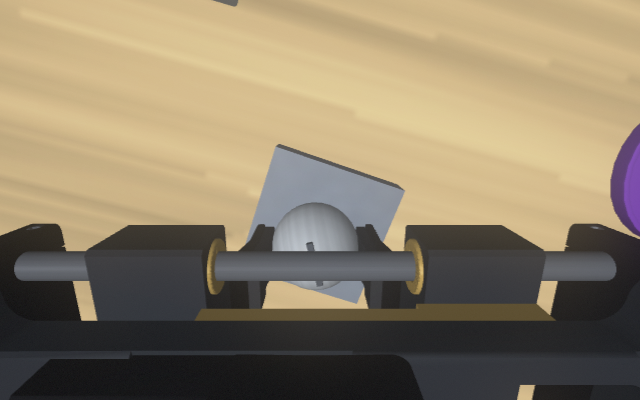

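View pics/s24.png

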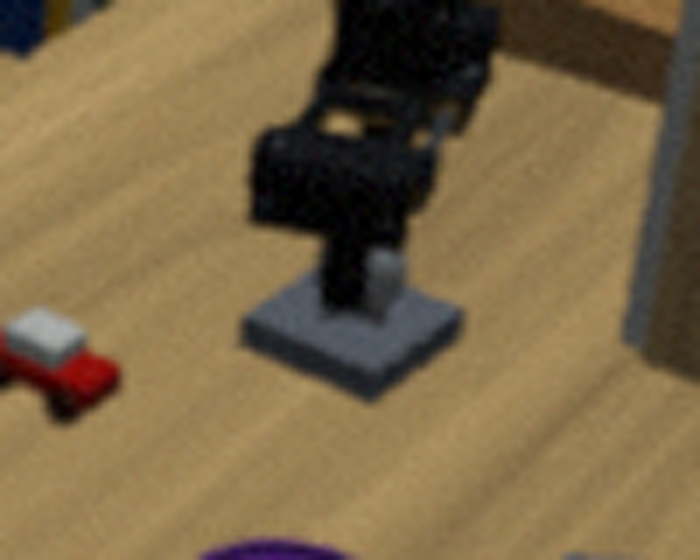

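Run:
```python
from h import *
c,im=load('w24')
a=onz(c,(277,146.5),18);b=onz(c,(404,189),18);d=b-a;n=np.array([d[1],-d[0],0])/np.linalg.norm(d); print(a,b,np.linalg.norm(d),(a+b)/2+n*40)
e=onz(c,(359,302),18);print(e,(a+e)/2)
```

```text
[572.60772456 453.79877886  18.        ] [567.68501025 375.71641051  18.        ] 78.23739108821536 [530.22562502 417.27440371  18.        ]
[488.48035737 379.26793489  18.        ] [530.54404096 416.53335688  18.        ]
```

>>> move_arm --pt "-0.3 2 2 0 0 0 255" --pt "0 0 2 0 0 0 255" --pt "0 0 2 0 0 0 255" --pt "0 0 0 0 0 0 255" --pt "0 0 0 0 0 0 255"

```text
t: 35.1
tool_pos: [529.2, 416.8, -5.0]
tool_rot: [180.0, -0.0, 15.0]
ft_force: [-0.1, -0.2, -1.5]
finger_gap: 0.514
```

>>> move_arm --pt "0.5 0 1 0 0 0 255" --pt "0 0 0.5 0 0 0 255" --pt "0 0 0 0 0 0 255"

```text
t: 35.48
tool_pos: [529.6, 417.1, -6.1]
tool_rot: [-180.0, -0.0, 15.0]
ft_force: [-2.2, -1.5, 5.5]
finger_gap: 0.515
```

>>> move_arm --pt "0 0 0 0 0 0 110" --pt "0 0 0 0 0 0 60" --pt "0 0 0 0 0 0 0" --pt "0 0 0 0 0 0 0" --pt "0 0 0 0 0 0 0" --pt "0 0 -10 0 0 0 0" --pt "0 0 -40 0 0 0 0" --pt "0 0 -45 0 0 0 0" --pt "0 0 -45 0 0 0 0" --pt "0 0 -40 0 0 0 0" --pt "0 0 0 0 0 0 0" --pt "0 0 0 0 0 0 0"

```text
t: 36.98
tool_pos: [529.6, 416.8, 173.4]
tool_rot: [180.0, -0.0, 15.0]
ft_force: [-0.1, 0.2, -0.3]
finger_gap: 1.0
```

```bash
python3 look.py w25 bell_ball; python3 sc.py s25 392 155
python3 - <<'E'
from h import *
c,im=load('w25')
a=eyes.regions_of('wrist','bell_ball')[0]['pixels'];print(rect(c,a,35))
E
```

```text
bell_ball 0.69 [313.9 179.2] bbox (293, 158, 44, 42) -> [536.8 420.3  74. ]
bell_ball 0.19 [522.8 140.2] bbox (475, 100, 92, 88) -> [622.7 242.1  74. ]
36.975 [529.6 416.8 173.4] [180.  -0.  15.]
origin 342 115
37.125 1.003979295333089
(((529.3934326171875, 418.34149169921875), (45.85667037963867, 45.80722427368164), 60.08296203613281), ((529.3955688476562, 417.96337890625), 23.70902442932129), array([529.58185, 418.17896], dtype=float32))
```

View pics/w25.png

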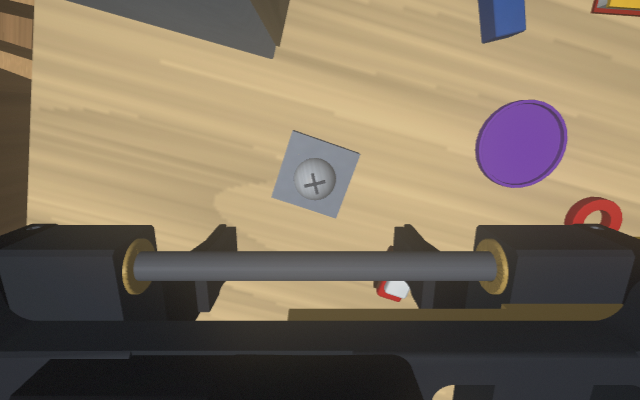

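View pics/s25.png

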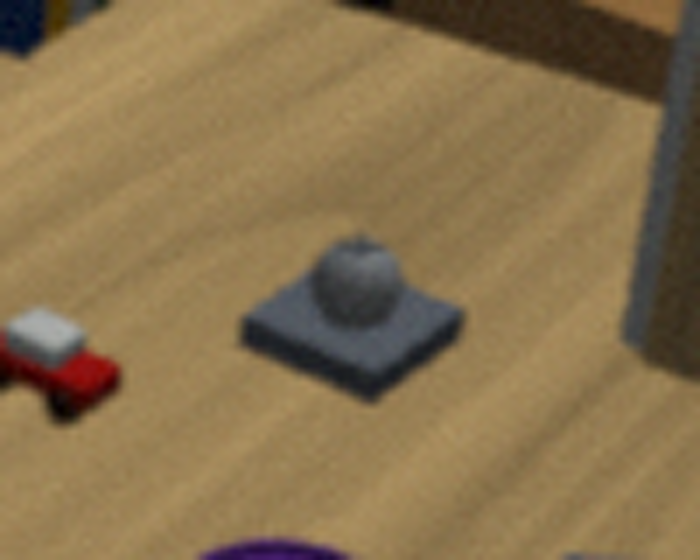

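>>> move_arm --pt "-22.4 34.6 0 0 0 0 0" --pt "-22.4 34.6 0 0 0 0 0" --pt "-22.4 34.6 0 0 0 0 0" --pt "-22.4 34.6 0 0 0 0 0" --pt "-22.4 34.6 0 0 0 0 0" --pt "-22.4 34.6 0 0 0 0 0" --pt "-22.4 35 0 0 0 0 0" --pt "0 0 0 0 0 8 0" --pt "0 0 0 0 0 7 0" --pt "0 0 0 0 0 0 0" --pt "0 0 0 0 0 0 0"

```text
t: 38.55
tool_pos: [440.6, 142.2, 173.3]
tool_rot: [180.0, 0.0, 0.1]
ft_force: [-0.4, 1.2, -0.2]
finger_gap: 1.001
```

```bash
python3 look.py w26 kaleidoscope kaleidoscope_place
python3 - <<'E'
from h import *
np.set_printoptions(precision=1,suppress=True)
c,im=load('w26'); hsv=cv2.cvtColor(im,cv2.COLOR_BGR2HSV)
v=cv2.inRange(hsv,(125,60,30),(150,255,255)); f=v.copy(); f[:130]=0;f[225:]=0;f[:,:270]=0;f[:,370:]=0
print('flange',rect(c,f,10),cv2.boundingRect(f))
v[100:]=0; print('place',rect(c,v,10),cv2.boundingRect(v))
cv2.imwrite('pics/w26c.png',cv2.resize(im[120:230,260:380],None,fx=6,fy=6))
E
```

```text
kaleidoscope 0.95 [348.5 277.4] bbox (324, 233, 53, 69) -> [334.8 105.3  58. ]
kaleidoscope 0.62 [313.8 173.4] bbox (284, 142, 63, 65) -> [451.  143.7  58. ]
kaleidoscope_place 0.93 [265.4  18. ] bbox (212, 0, 98, 52) -> [604.3 193.9  10. ]
38.55 [440.6 142.2 173.3] [180.    0.    0.1]
flange (((449.35845947265625, 142.21615600585938), (69.93016815185547, 55.59070587158203), 88.8852767944336), ((442.4866638183594, 142.1734619140625), 35.34648132324219), array([449. , 142.4], dtype=float32)) (285, 143, 61, 49)
place (((596.890625, 197.88250732421875), (47.772132873535156, 97.9774169921875), 0.11218485981225967), ((618.2883911132812, 197.91403198242188), 49.04159927368164), array([596.9, 197.9], dtype=float32)) (213, 0, 97, 52)
```

View pics/w26c.png

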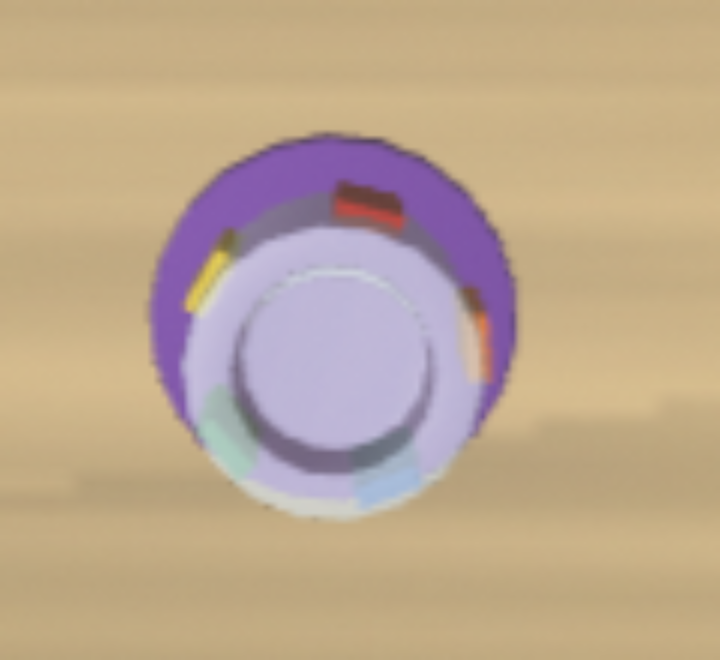

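>>> move_arm --pt "1.7 0 40 0 0 0 0" --pt "0 0 45 0 0 0 0" --pt "0 0 45 0 0 0 0" --pt "0 0 28 0 0 0 0" --pt "0 0 10 0 0 0 0" --pt "0 0 3 0 0 0 0" --pt "0 0 0 0 0 0 0"

```text
t: 39.58
tool_pos: [443.2, 142.3, 3.4]
tool_rot: [-180.0, -0.1, -0.0]
ft_force: [-0.1, -0.5, 0.4]
finger_gap: 1.0
```

```bash
python3 sc.py s27 325 170
```

```text
origin 275 130
39.625 0.9993396227226428
```

View pics/s27.png

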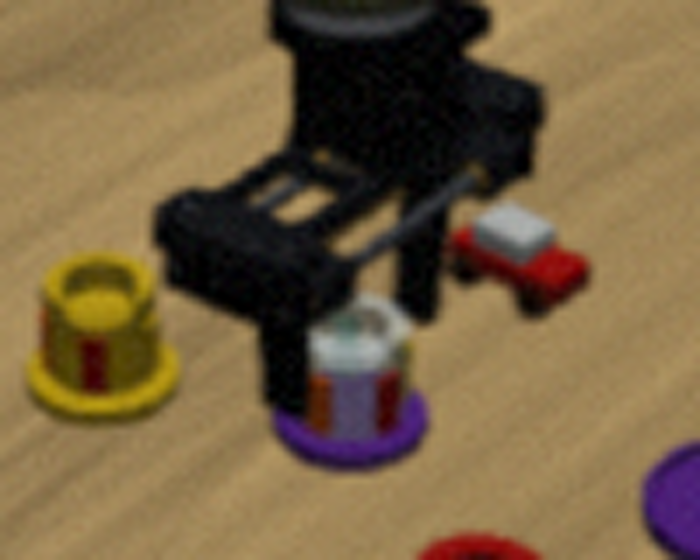

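Good clearance; close.

>>> move_arm --pt "-0.8 0 2 0 0 0 100" --pt "0 0 0 0 0 0 255" --pt "0 0 0 0 0 0 255" --pt "0 0 0 0 0 0 255" --pt "0 0 0 0 0 0 255" --pt "0 0 0 0 0 0 255" --pt "0 0 0 0 0 0 255" --pt "0 0 0 0 0 0 255" --pt "0 0 -5 0 0 0 255" --pt "0 0 -15 0 0 0 255" --pt "0 0 -30 0 0 0 255" --pt "0 0 -20 0 0 0 255" --pt "0 0 0 0 0 0 255"

```text
t: 41.25
tool_pos: [442.9, 142.4, 72.3]
tool_rot: [180.0, -0.2, -0.1]
ft_force: [0.0, 0.1, -1.4]
finger_gap: 0.59
```

```bash
python3 sc.py s28 325 150
```

```text
origin 275 110
41.3 0.5888432211076303
```

View pics/s28.png

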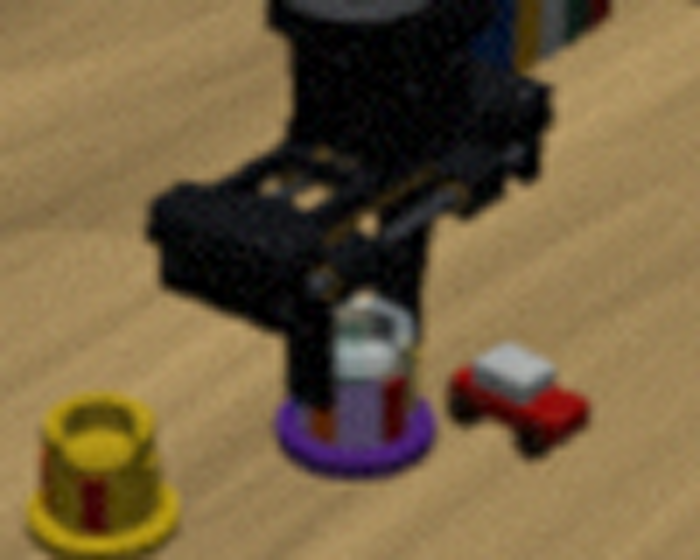

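>>> move_arm --pt "15 -5 0 0 0 0 255" --pt "30 -9.5 0 0 0 0 255" --pt "35 -11 0 0 0 0 255" --pt "35 -11 0 0 0 0 255" --pt "30 -9.5 0 0 0 0 255" --pt "22 -7 0 0 0 0 255" --pt "13.5 -4.3 0 0 0 0 255" --pt "0 0 0 0 0 0 255" --pt "0 0 0 0 0 0 255" --pt "0 0 0 0 0 0 255"

```text
t: 42.55
tool_pos: [621.7, 198.9, 70.4]
tool_rot: [180.0, 0.0, -0.0]
ft_force: [-0.1, 0.3, -1.3]
finger_gap: 0.59
```

```bash
python3 sc.py s29 382 185; python3 look.py w29
python3 - <<'E'
from h import *
c,im=load('w29'); hsv=cv2.cvtColor(im,cv2.COLOR_BGR2HSV)
for P in ([623.3,199.5,10],): print(proj(c,P), [proj(c,np.array(P)+d) for d in ([50,0,0],[0,50,0],[0,-50,0])])
E
```

```text
origin 332 145
42.6 0.5858822930928225
42.6 [621.9 198.9  70.5] [180.   0.  -0.]
[314.68166605 195.79580338] [array([314.60977136, 135.68793927]), array([255.54078513, 195.86354117]), array([373.81990479, 195.72806863])]
```

View pics/s29.png

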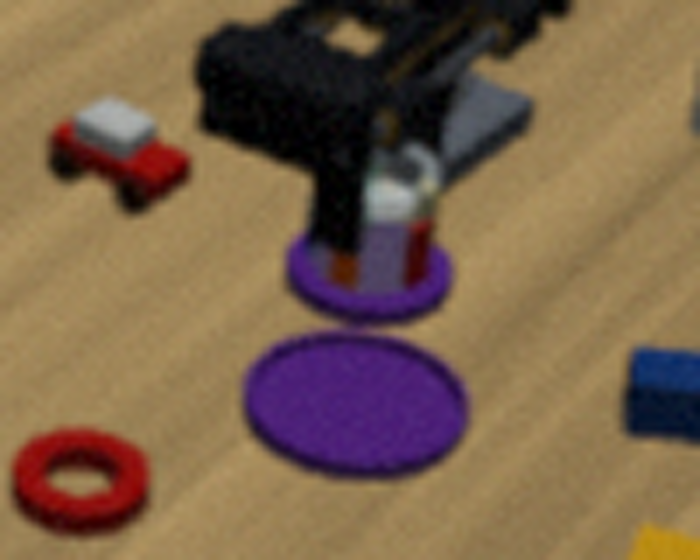

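View pics/w29.png

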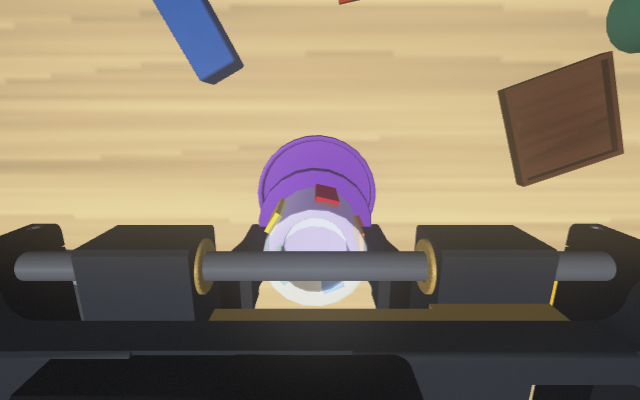

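>>> move_arm --pt "1.5 1.6 20 0 0 0 255" --pt "0 0 25 0 0 0 255" --pt "0 0 13 0 0 0 255" --pt "0 0 3 0 0 0 255" --pt "0 0 2 0 0 0 255" --pt "0 0 0 0 0 0 255" --pt "0 0 0 0 0 0 255"

```text
t: 43.52
tool_pos: [624.1, 197.8, 8.2]
tool_rot: [-180.0, -0.1, -0.0]
ft_force: [0.3, -0.6, -1.3]
finger_gap: 0.589
```

```bash
python3 sc.py s30 382 185
python3 - <<'E'
from h import *
c,im=load('w29'); a=[(600,55),(516,186),(623,153),(499,92),(612,52)]
for u in a: print(u,onz(c,u,10))
E
```

```text
origin 332 145
43.575 0.5842378291588787
(600, 55) [733.09324266 -16.37907538  10.        ]
(516, 186) [631.59294575  30.63021582  10.        ]
(623, 153) [659.11599158 -52.25336325  10.        ]
(499, 92) [706.57195877  56.05226903  10.        ]
(612, 52) [735.1764292  -24.95251244  10.        ]
```

View pics/s30.png

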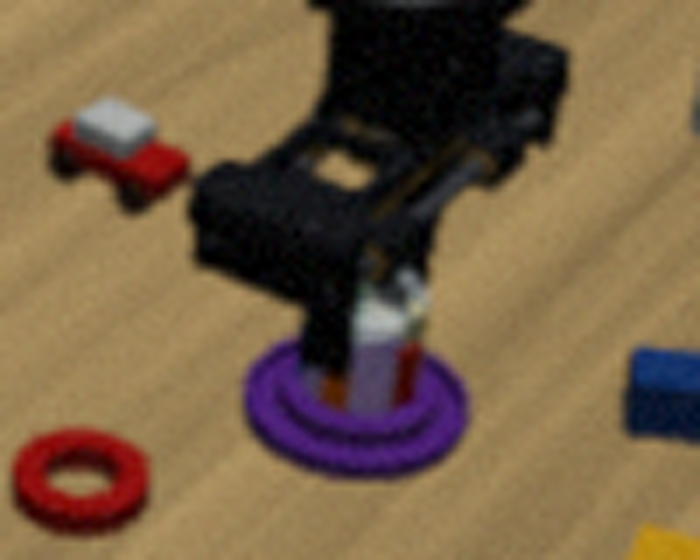

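>>> move_arm --pt "0 0 1 0 0 0 255" --pt "0 0 1 0 0 0 255" --pt "0 0 1 0 0 0 255" --pt "0 0 0 0 0 0 255"

```text
t: 44.08
tool_pos: [623.7, 197.6, 4.7]
tool_rot: [180.0, -0.0, -0.1]
ft_force: [-1.3, -0.1, 1.7]
finger_gap: 0.589
```

>>> move_arm --pt "0 0 0.5 0 0 0 255" --pt "0 0 0 0 0 0 110" --pt "0 0 0 0 0 0 50" --pt "0 0 0 0 0 0 0" --pt "0 0 0 0 0 0 0" --pt "0 0 0 0 0 0 0" --pt "0 0 -10 0 0 0 0" --pt "0 0 -40 0 0 0 0" --pt "0 0 -45 0 0 0 0" --pt "0 0 -45 0 0 0 0" --pt "0 0 -30 0 0 0 0" --pt "0 0 0 0 0 0 0"

```text
t: 45.58
tool_pos: [624.9, 198.5, 177.6]
tool_rot: [-179.9, -0.3, -0.0]
ft_force: [0.1, 0.2, 0.1]
finger_gap: 1.002
```

```bash
python3 sc.py s31 382 185; python3 look.py w31 cube_place
```

```text
origin 332 145
45.625 0.9993654712198584
cube_place 0.58 [489.  121.8] bbox (444, 73, 90, 96) -> [684.2   3.1  10. ]
cube_place 0.24 [635.2 197.2] bbox (629, 172, 11, 37) -> [ 596.5 -183.4   10. ]
45.625 [624.2 198.  175.5] [-180.    -0.1   -0. ]
```

View pics/s31.png

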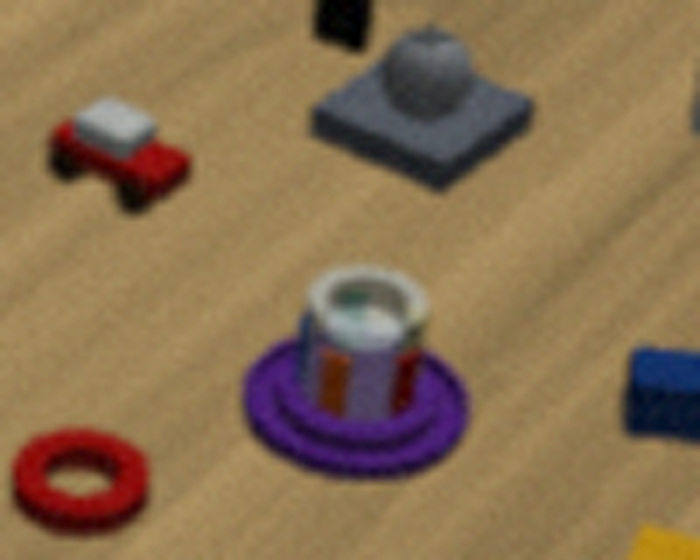

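View pics/w31.png

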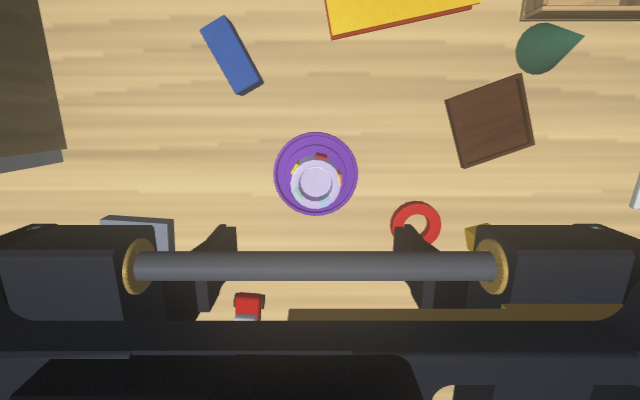

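>>> move_arm --pt "-18.8 36 0 0 0 0 0" --pt "-18.8 36 0 0 0 0 0" --pt "-18.8 36 0 0 0 0 0" --pt "-18.8 36 0 0 0 0 0" --pt "-18.8 36 0 0 0 0 0" --pt "-18.8 36 0 0 0 0 0" --pt "-18.8 36 0 0 0 0 0" --pt "-18.8 36 0 0 0 0 0" --pt "-18.8 36 0 0 0 0 0" --pt "-18.8 36 0 0 0 0 0" --pt "0 0 0 0 0 -3 0" --pt "0 0 0 0 0 0 0" --pt "0 0 0 0 0 0 0"

```text
t: 47.35
tool_pos: [435.4, -161.6, 173.6]
tool_rot: [-180.0, 0.0, 2.9]
ft_force: [-0.0, -0.5, -0.5]
finger_gap: 1.002
```

```bash
python3 look.py w32 rattle_cube
python3 - <<'E'
from h import *
np.set_printoptions(precision=1,suppress=True)
c,im=load('w32'); hsv=cv2.cvtColor(im,cv2.COLOR_BGR2HSV)
cv2.imwrite('pics/w32c.png',cv2.resize(im[120:230,260:380],None,fx=6,fy=6))
m=cv2.inRange(hsv,(8,100,165),(16,180,255));m[:120]=0;m[222:]=0;m[:,:270]=0;m[:,:1]=0;m[:,370:]=0
m=cv2.morphologyEx(m,cv2.MORPH_OPEN,np.ones((3,3)));print(m.sum()/255)
if m.any(): print(rect(c,m,58))
E
```

```text
rattle_cube 0.79 [314.6 178.7] bbox (286, 147, 59, 64) -> [ 440.2 -160.6   58. ]
47.35 [ 435.4 -161.6  173.6] [-180.     0.     2.9]
2980.0
(((436.6992492675781, -161.35633850097656), (57.05095291137695, 57.60724639892578), 2.941155433654785), ((436.7055358886719, -161.51364135742188), 40.25835037231445), array([ 436.7, -161.7], dtype=float32))
```

View pics/w32c.png

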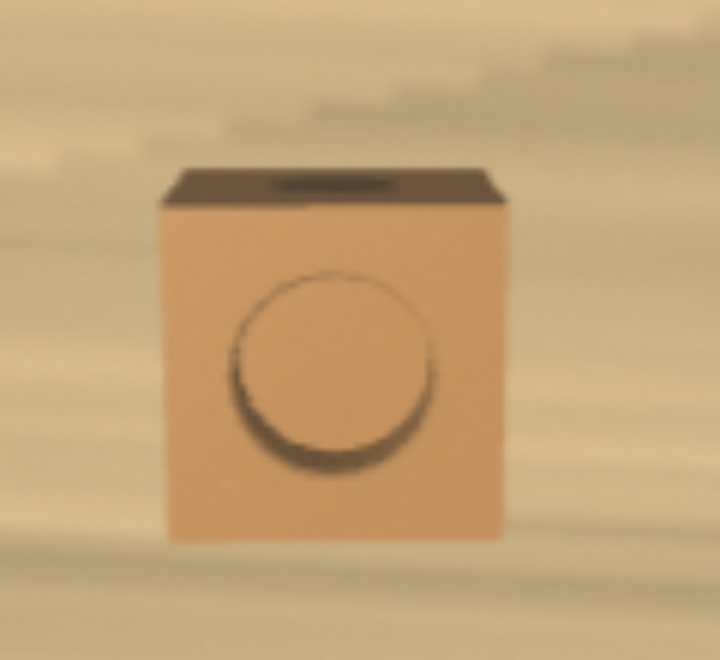

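>>> move_arm --pt "1.2 0 40 0 0 0 0" --pt "0 0 45 0 0 0 0" --pt "0 0 45 0 0 0 0" --pt "0 0 28 0 0 0 0" --pt "0 0 10 0 0 0 0" --pt "0 0 4 0 0 0 0" --pt "0 0 0 0 0 0 0" --pt "0 0 0 0 0 0 0"

```text
t: 48.45
tool_pos: [437.4, -162.5, 3.0]
tool_rot: [179.9, -0.1, 2.9]
ft_force: [-0.2, 0.4, 0.8]
finger_gap: 1.0
```

```bash
python3 sc.py s33 257 220
```

```text
origin 207 180
48.5 0.9992786413995542
```

View pics/s33.png

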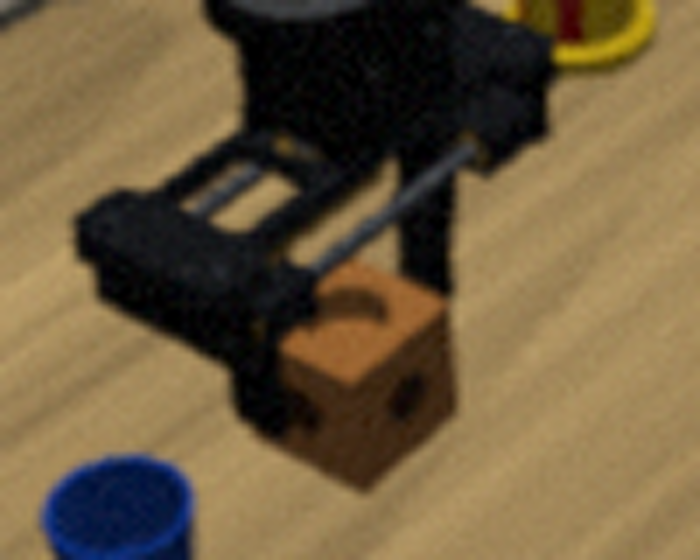

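>>> move_arm --pt "-0.6 -0.8 2 0 0 0 80" --pt "0 0 0 0 0 0 255" --pt "0 0 0 0 0 0 255" --pt "0 0 0 0 0 0 255" --pt "0 0 0 0 0 0 255" --pt "0 0 0 0 0 0 255" --pt "0 0 0 0 0 0 255" --pt "0 0 -5 0 0 0 255" --pt "0 0 -15 0 0 0 255" --pt "0 0 -30 0 0 0 255" --pt "0 0 -25 0 0 0 255" --pt "0 0 0 0 0 0 255"

```text
t: 50.0
tool_pos: [437.5, -161.9, 77.5]
tool_rot: [179.9, -0.2, 3.0]
ft_force: [-0.3, -0.2, -0.8]
finger_gap: 0.662
```

```bash
python3 sc.py s34 257 200
```

```text
origin 207 160
50.05 0.6625732494952493
```

View pics/s34.png

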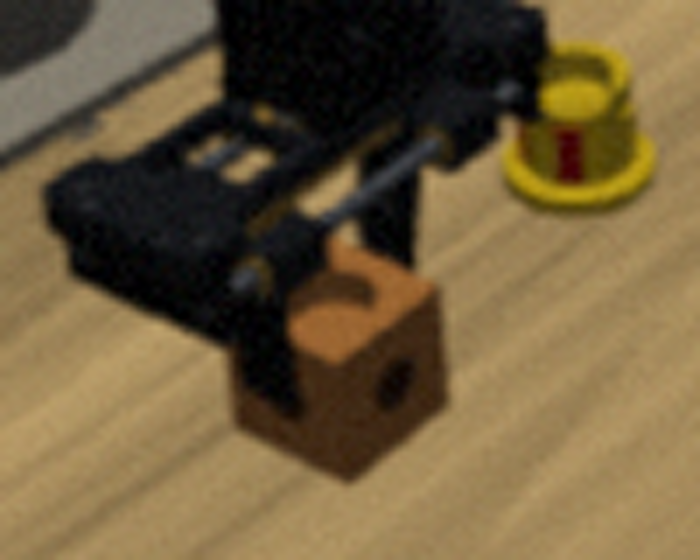

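>>> move_arm --pt "15 -8.8 0 0 0 0 255" --pt "30 -17.6 0 0 0 0 255" --pt "36 -21.1 0 0 0 0 255" --pt "36 -21.1 0 0 0 0 255" --pt "36 -21.1 0 0 0 0 255" --pt "36 -21.1 0 0 0 0 255" --pt "36 -21.1 0 0 0 0 255" --pt "20 -11.7 0 0 0 0 255" --pt "9.8 -5.8 0 0 0 0 255" --pt "0 0 0 0 0 -8.4 255" --pt "0 0 0 0 0 -8.4 255" --pt "0 0 0 0 0 0 255" --pt "0 0 0 0 0 0 255" --pt "0 0 0 0 0 0 255"

```text
t: 51.8
tool_pos: [682.6, 0.7, 75.0]
tool_rot: [180.0, 0.0, 19.6]
ft_force: [0.1, -0.5, -0.8]
finger_gap: 0.664
```

```bash
python3 sc.py s35 364 230; python3 look.py w35
python3 - <<'E'
from h import *
c,im=load('w35')
cv2.imwrite('pics/w35c.png',cv2.resize(im[90:260,220:420],None,fx=3.9,fy=3.5))
r=np.radians(19.8);x=np.array([np.cos(r),np.sin(r),0]);y=np.array([-np.sin(r),np.cos(r),0])
for C in([683.5,0.8,10],): print([proj(c,np.array(C)+41*x+s*41*y).round(1) for s in(1,-1)])
E
```

```text
origin 314 190
51.85 0.6634106163424586
51.85 [682.7   0.8  75.1] [180.    0.   19.7]
[array([266.4, 147.6]), array([365.5, 147.4])]
```

View pics/s35.png

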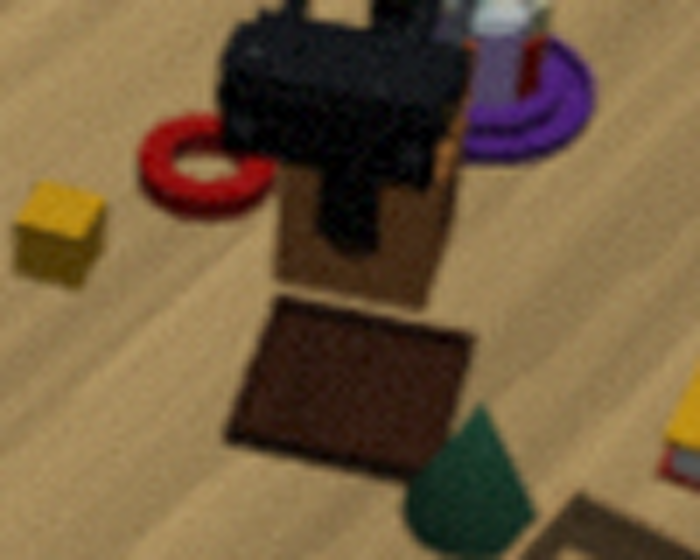

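View pics/w35.png

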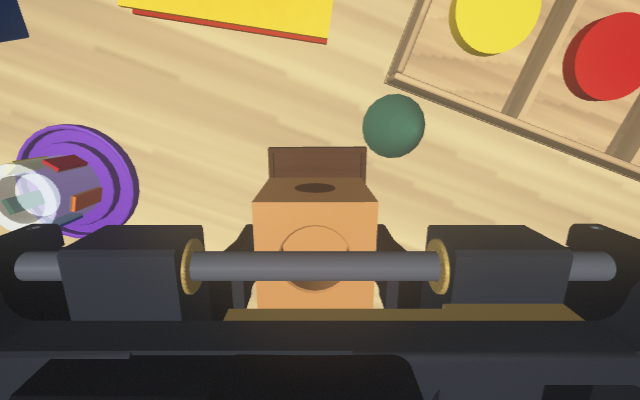

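Run:
```python
from h import *
c,_=load('w31'); s=cam('scene')
P=tri(c,(584,36),s,(382.6,247.9));print(P)
r=np.radians(19.8);x=np.array([np.cos(r),np.sin(r)]);y=np.array([np.sin(r),-np.cos(r)])
d=P[0][:2]-[684,-.5];print(d@x,d@y)
```

```text
(array([760.96242789, -40.41368398,  65.52657707]), np.float64(3.003861865153588))
58.89219003757438 63.624110434891534
```

>>> move_arm --pt "0.8 1.3 20 0 0 0 255" --pt "0 0 25 0 0 0 255" --pt "0 0 16 0 0 0 255" --pt "0 0 4 0 0 0 255" --pt "0 0 0 0 0 0 255" --pt "0 0 0 0 0 0 255"

```text
t: 52.65
tool_pos: [684.6, 0.1, 11.0]
tool_rot: [180.0, -0.1, 19.7]
ft_force: [0.4, -0.4, -0.8]
finger_gap: 0.662
```

```bash
python3 sc.py s36 364 230
```

```text
origin 314 190
52.7 0.6660963051783346
```

View pics/s36.png

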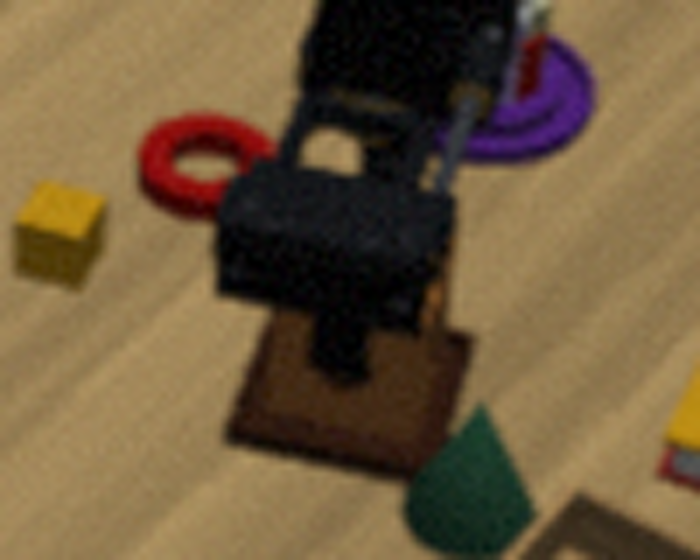

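>>> move_arm --pt "0 0 2 0 0 0 255" --pt "0 0 2 0 0 0 255" --pt "0 0 1 0 0 0 255" --pt "0 0 0.5 0 0 0 255" --pt "0 0 0 0 0 0 255" --pt "0 0 0 0 0 0 255"

```text
t: 53.45
tool_pos: [684.0, -0.0, 4.6]
tool_rot: [180.0, -0.0, 19.8]
ft_force: [0.7, 0.5, -0.6]
finger_gap: 0.662
```

>>> move_arm --pt "0 0 0.7 0 0 0 255" --pt "0 0 0.5 0 0 0 255" --pt "0 0 0 0 0 0 255"

```text
t: 53.82
tool_pos: [684.1, -0.0, 4.2]
tool_rot: [180.0, -0.0, 19.7]
ft_force: [-2.5, -0.9, 6.5]
finger_gap: 0.661
```

>>> move_arm --pt "0 0 0 0 0 0 70" --pt "0 0 0 0 0 0 40" --pt "0 0 0 0 0 0 0" --pt "0 0 0 0 0 0 0" --pt "0 0 0 0 0 0 0" --pt "0 0 -10 0 0 0 0" --pt "0 0 -40 0 0 0 0" --pt "0 0 -45 0 0 0 0" --pt "0 0 -45 0 0 0 0" --pt "0 0 -40 0 0 0 0" --pt "-35 0 0 0 0 0 0" --pt "-40 0 0 0 0 0 0" --pt "0 0 0 0 0 0 0" --pt "0 0 0 0 0 0 0"

```text
t: 55.58
tool_pos: [613.9, -25.3, 184.2]
tool_rot: [180.0, -0.1, 19.7]
ft_force: [0.2, -0.2, 0.4]
finger_gap: 1.001
```

```bash
python3 look.py w37 rattle_cube cube_place
python3 - <<'E'
from h import *
np.set_printoptions(precision=1,suppress=True)
im=eyes.read_camera('scene');cv2.imwrite('pics/s37.png',cv2.resize(im[110:340,170:440],None,fx=2.6,fy=2.6,interpolation=2))
c,im=load('w37'); hsv=cv2.cvtColor(im,cv2.COLOR_BGR2HSV)
m=cv2.inRange(hsv,(8,100,140),(17,200,255));m[225:]=0;m[:,:250]=0;m[:,390:]=0
m=cv2.morphologyEx(m,cv2.MORPH_OPEN,np.ones((3,3)));print(rect(c,m,62)[0])
E
```

```text
rattle_cube 0.98 [315.8 105.9] bbox (284, 75, 61, 63) -> [685.9   0.2  58. ]
cube_place 0.63 [320.4 138.5] bbox (278, 71, 74, 75) -> [654.5 -16.9  10. ]
55.575 [613.9 -25.3 184.2] [180.   -0.1  19.7]
((684.19580078125, 0.9844551086425781), (57.25994110107422, 58.80950927734375), 19.730838775634766)
```

View pics/w37.png

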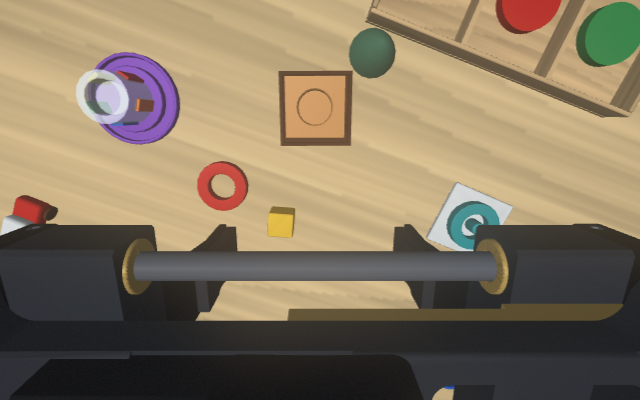

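View pics/s37.png

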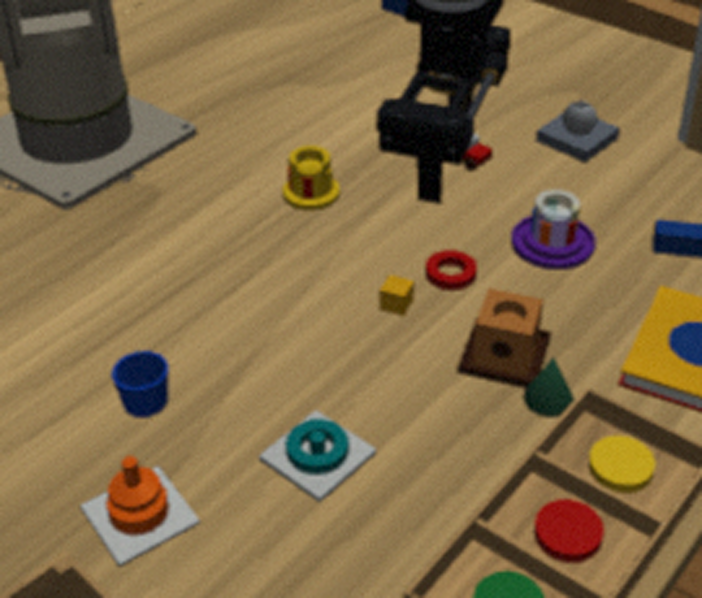

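```bash
python3 -c "
from station import manip
print(manip.observe()['t']); print(manip.job_done())"
```

```text
55.775
the job is handed in; nothing more can be done
None
```

All five toys are on their own places, and I handed the job in at 55.8 s. I moved them in this order: spinning top, ring, ball, kaleidoscope, cube. No verdict is reported back, so the result rests on my own checks.

- **Final pictures:** the top stands upright in the orange collar and the ring lies flat over the peg. The ball sits in its hollow, and the kaleidoscope and cube are inside their trays. The gripper was open, well above everything and touching nothing.
- **Measured offsets:** the cube is about 1–2 mm from the tray centre, with matching yaw (19.7° against 19.8°). The ball is about 1 mm from its hollow. I judged the other three by eye against their places, without measuring the offset. Contact on lowering came within 1–2 mm of the expected height each time.
- **A check that disagreed:** the first grasp of the spinning top closed on nothing, above the stem, and moved nothing. The fingertips really end about 29 mm behind the reported TCP, so I corrected every later height for that.
- **Smaller disagreements:** repeat measurements of the places differed by 1–3 mm. I measured again above each place before lowering.

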